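Warm the filler tins at the body-shop bench

ROBOT

A 6-joint arm with a two-finger parallel gripper is mounted at the origin on the work surface. World frame = base frame: x ahead of the robot, y to its left, z up, the work surface at z = 0. Lengths are in m, angles in rad, forces in N, time in s.
With the tool pointing down it reaches from about 0.375 to 0.975 m from the base axis. Payload 3.8 kg.
Tool frame: the origin (TCP) lies at the very end of the fingers, on their centre line; the grasp point (between the pads) lies 19 mm behind it (bot.tcp_to_grasp is the z of the grasp point in the tool frame, in m); z points along the fingers, y is the direction in which the jaws open and shut (so a half turn about z gives the same grasp; the last joint's range is limited). The gripper opens to 85 mm and grips with 20 to 120 N. Pads are 22 mm wide; open, the fingers measure 114 mm over their backs; the gripper's body (76 mm by 85 mm) begins 54 mm behind the grasp point. The pads swing forward as they close: fully open they stand 13 mm farther back than shut.
Start: joints at [-1.207, 0.264, 1.604, -0, 1.274, -0.037], TCP at [0.263, -0.622, 0.198] pointing down, gripper open.
Joint ranges: [-2.63, 2.63], [-0.94, 2.18], [0.31, 2.57], [-1.31, 4.45], [0, 2.66], [-2.55, 2.55]. Speed limits (rad/s): [2.57, 2.57, 3.14, 3.14, 3.14, 3.14].

INTERFACE

Orientations are given as a rotation vector (axis times angle).
In Python, from workcell import status, vision, job, bot gives the robot as it stands.
- The arm moves only by the tool apply_moves, never from a script. Its argument "deltas" is a list of rows, each a list of 7 numbers: the shift along the tool's x, y, z in m, then the turn, a rotation vector about the tool's x, y, z in rad, then the closure, from 0 (fully open) to 1 (shut). In form: [[x, y, z, rx, ry, rz, jaw], ...]. A call has 1 to 8 rows; each row is the pose to reach, as a shift and turn from the pose commanded when the call began, along the tool's axes at that moment; what a row does not reach only later rows make up. A row lasts 1/12 s, in which the tool goes at most 41.7 mm and 7.16 degrees, less where a joint would pass 70% of its speed; a pose out of reach is approached as far as the arm can. A call with a gripper value outside its range is refused whole. The fingers move at their own pace and stop on an object; "squeeze" is the grip in N (left out, the last holds). Time passes only in rows, so rows that repeat a pose let the fingers close. It gives the time, the measured TCP pose, the force and the opening at its end, in the units of the state.
- status.read_state(): the state, without advancing time (a new reading comes with each control period).
- vision.read_camera(name): name is "side" or "top"; returns the picture (420x560x3 uint8, red, green, blue); there is no depth.
- vision.get_calibration(name): a dict with "fov_y" (degrees; the focal length in pixels is half the picture's height over the tangent of half this angle, whatever the lens; pixels are square), "cx", "cy" (the principal point, pixels), "k1" (the pictures are not rectified: a ray, as slopes to the right and down, at radius r is drawn at 1 + k1 r^2 times it, then the intrinsics apply), "R" (3x3) and "t" (3): a world point X has camera coordinates R X + t. Camera axes: x right, y down, z forward; pixel columns grow to the right and rows downward; lengths in m; the calibration is good to about 2 mm. A picture is of the moment at which its call begins. get_calibration takes no time and is no camera call.
- job.finish_job(): hands the job in, once; it reports no verdict.
The state is a dict: "time": time; "q": joint angles; "joint_vel": joint speeds; "joint_torque": joint torques, N m; "tool_pos": TCP position; "tcp_rot": TCP orientation; "wrist_force": force on the tool from outside, world axes, zero at the start; "torque": the same for the moment, N m; "width": opening from 0.0 (shut) to 1.0 (fully open).
Only numpy, scipy, OpenCV 4.12 (cv2) and the standard library are available. Lean on these libraries where they do the work, as an engineer would, in place of code of your own. Each camera call takes 0.05 s, during which the arm holds its last target. There are 200 camera calls.

TASK

First clear the filling knife off the warming plate and lay it flat in the grey tray. Then push every filler tin across the bench, without lifting or tipping it, until it stands wholly inside a yellow ring (any ring, one tin to each), with all heat sliders still off. Only once all the tins are in place, set the heat slider in front of each ring that holds a tin level with its red pointer, leave the slider of an empty ring off, and leave everything else on the bench where it is.

Things in the scene. Friction and masses are not known exactly. Their poses are not given: they have to be found in the camera images.
- tin_1: Closed full filler tin, bare metal with red band and red disc on its lid: upright cylinder 96 mm diameter, 70 mm tall, about 0.7 kg. Origin: centre of its underside, z up. Any tin may be absent.
- tin_2: Closed full filler tin, bare metal with green band and green disc on its lid: upright cylinder 96 mm diameter, 70 mm tall, about 0.7 kg. Origin: centre of its underside, z up. Any tin may be absent.
- tin_3: Closed full filler tin, bare metal with orange band and orange disc on its lid: upright cylinder 96 mm diameter, 70 mm tall, about 0.7 kg. Origin: centre of its underside, z up. Any tin may be absent.
- knife: Filling knife lying flat, 190 mm long: orange handle 105 x 24 x 20 mm, steel blade 85 x 65 x 3 mm. Origin: underside, mid length; x axis points to the blade (handle spans x -95 to +10 mm, blade +10 to +95 mm), z up. 90 g; its centre of mass lies 5 mm behind its origin, so grip across the handle 5 to 40 mm back from the origin.
- tray: Fixed grey open tool tray, outside 120 (its x) x 260 (its y) x 20 mm high, walls and floor 4 mm. Origin: centre of its underside; z up.
- station: Fixed warming station: dark plate flush with the bench (no step) with three yellow rings in a row; on its robot side a blue strip (station x -177 to -92 mm, 520 long, 14 high) with a heat slider and a red pointer before each ring. Origin: bench level, centre of the middle ring; y axis along the row from ring_1 to ring_3, x away from the strip. Slider grips move on the line x = -125 mm.
- ring_1 (a point): Centre of the right ring as the robot sees it (y = -170 mm in the station's frame), at bench level. Ring: yellow, 126 mm outside diameter, 114 mm inside.
- ring_2 (a point): Centre of the middle ring as the robot sees it (y = 0 mm in the station's frame), at bench level. Ring: yellow, 126 mm outside diameter, 114 mm inside.
- ring_3 (a point): Centre of the left ring as the robot sees it (y = 170 mm in the station's frame), at bench level. Ring: yellow, 126 mm outside diameter, 114 mm inside.
- heat_1 (a joint): Heat slider of ring_1: travel in m along the station's +y axis, 0 = off (right-hand end), 0.08 = full. At 0 the grip is 40 mm to the right (-y) of its ring's centre line. It slides against about 1.5 N of friction and stays where it is left.
- heat_1_top (a point): Centre of the top of the black grip of heat_1: grip 28 (station x) x 20 (station y) x 40 mm tall, its top 54.5 mm above the bench, with a white line across its middle.
- pointer_1: Small fixed red pointer lying on the strip on the robot's side of the track of heat_1; it shows where that slider must be set. Origin: its centre line, axes as the station's; the slider is set when its grip's centre has the same station y as the pointer.
- heat_2 (a joint): Heat slider of ring_2: travel in m along the station's +y axis, 0 = off (right-hand end), 0.08 = full. At 0 the grip is 40 mm to the right (-y) of its ring's centre line. It slides against about 1.5 N of friction and stays where it is left.
- heat_2_top (a point): Centre of the top of the black grip of heat_2: grip 28 (station x) x 20 (station y) x 40 mm tall, its top 54.5 mm above the bench, with a white line across its middle.
- pointer_2: Small fixed red pointer lying on the strip on the robot's side of the track of heat_2; it shows where that slider must be set. Origin: its centre line, axes as the station's; the slider is set when its grip's centre has the same station y as the pointer.
- heat_3 (a joint): Heat slider of ring_3: travel in m along the station's +y axis, 0 = off (right-hand end), 0.08 = full. At 0 the grip is 40 mm to the right (-y) of its ring's centre line. It slides against about 1.5 N of friction and stays where it is left.
- heat_3_top (a point): Centre of the top of the black grip of heat_3: grip 28 (station x) x 20 (station y) x 40 mm tall, its top 54.5 mm above the bench, with a white line across its middle.
- pointer_3: Small fixed red pointer lying on the strip on the robot's side of the track of heat_3; it shows where that slider must be set. Origin: its centre line, axes as the station's; the slider is set when its grip's centre has the same station y as the pointer.
- spray_can: Bystander, leave alone: blue spray can, 60 diameter, 170 tall (mm). Origin: centre of its underside.
- tape_roll: Bystander, leave alone: yellow tape roll, 90 diameter, 25 tall, lying flat (mm). Origin: centre of its underside.
- mixing_cup: Bystander, leave alone: white plastic cup, 72 diameter, 80 tall (mm). Origin: centre of its underside.
- sanding_block: Bystander, leave alone: cork sanding block, 120 x 65 x 35 (mm). Origin: centre of its underside.
- card_box: Bystander, leave alone: cardboard box, 160 x 110 x 60 (mm). Origin: centre of its underside.
- hardener: Bystander, leave alone: small white bottle with red cap, 44 diameter, 100 tall (mm). Origin: centre of its underside.

How it is judged:
By the outcome, as a careful person would: the job done as asked, in the order asked, and still so for the second after the job is handed in, with the robot touching nothing.
Of tin_1, tin_2, tin_3 only 2 to 3 are there at a start; the rules pass over those that are not, and their reading is None.
At some moment in a run one of tin_1, tin_2, tin_3 may be knocked a few centimetres aside while the robot is not near it.
Once in a run the grip may slacken for a moment while it holds something.
It also fails if it takes over 210 s, if anything falls off the work surface, if the arm or the gripper's body presses on something with over 40 N, if the wrist force passes 120 N, or if a joint passes its speed limit or range.

## Working session

There is one attempt and no reset: what is moved stays moved. The work goes in short steps, Python scripts to look and compute and a tool call to move; the robot and the scene stay as the last step left them, time stands still between calls to the robot, and variables do not carry over. Pictures are saved under pics/ and viewed, about 12 in all and at most 16, crops included, and the job is handed in when it is done.

Besides the shell and the picture viewer there is one more tool, called after "Request:" by a JSON object that holds its "api" and its "payload", one argument or row to a line. apply_moves: Moves the arm, as the interface text tells. Its arguments: {"type":"object","properties":{"deltas":{"type":"array","items":{"type":"array","items":{"type":"number"}}},"squeeze":{"type":"number"}},"required":["deltas"]}

```bash
ls; mkdir -p pics
cat > h.py <<'E'
import numpy as np, cv2
from workcell import status, vision, job, bot
from scipy.spatial.transform import Rotation as Ro
def cam(n):
    c=vision.get_calibration(n); f=210/np.tan(np.radians(c['fov_y'])/2)
    return np.array([[f,0,c['cx']],[0,f,c['cy']],[0,0,1.]]),np.array([c['k1'],0,0,0,0.]),np.array(c['R']),np.array(c['t'])
def proj(n,X):
    K,D,R,t=cam(n); return cv2.projectPoints(np.atleast_2d(np.array(X,float)),cv2.Rodrigues(R)[0],t,K,D)[0][:,0]
def ray(n,p,z):
    K,D,R,t=cam(n); u=cv2.undistortPoints(np.array(p,float).reshape(-1,1,2),K,D)[:,0]
    d=np.c_[u,np.ones(len(u))]@R; C=-R.T@t
    return C+d*((z-C[2])/d[:,2])[:,None]
def grab(n,name=None):
    im=np.array(vision.read_camera(n))
    if name: cv2.imwrite(f'pics/{name}.png',im[:,:,::-1])
    return im
E
python3 - <<'E'
from h import *
for n in('top','side'):
    grab(n,n+'0'); K,D,R,t=cam(n); print(n,K[0,0],D[0],-R.T@t,R.round(3).tolist())
print(status.read_state(),bot.tcp_to_grasp)
E
```

```text
pics
top 382.87511131488924 -0.009004663133108954 [0.36689872 0.01651282 0.95825316] [[-0.018, -1.0, -0.013], [-0.99, 0.02, -0.138], [0.138, 0.01, -0.99]]
side 485.9899286335941 -0.019056728215527927 [0.2161578  0.99013614 1.20231975] [[-0.958, -0.287, 0.009], [-0.221, 0.717, -0.661], [0.184, -0.635, -0.75]]
{'time': 0.1, 'q': array([-1.20691989e+00,  2.64694137e-01,  1.60521676e+00,  2.75442498e-06,
        1.27373054e+00, -3.68915696e-02]), 'joint_vel': array([-0.00046908, -0.00299992, -0.00297625, -0.00151594, -0.00016774,
        0.00051085]), 'joint_torque': array([-1.23700697e-04, -5.16708219e+01, -3.68589950e+01, -6.38859410e-05,
        6.27268542e-03,  2.49036964e-05]), 'tool_pos': array([ 0.26308037, -0.62083245,  0.19698678]), 'tcp_rot': array([-3.07674884e+00, -6.24916698e-01,  5.19399040e-04]), 'wrist_force': array([ 0.43280691, -0.4546186 , -0.47664594]), 'torque': array([ 0.03619638, -0.04197698, -0.02560221]), 'width': 0.9976642143380013} -0.0187
```

View pics/top0.png

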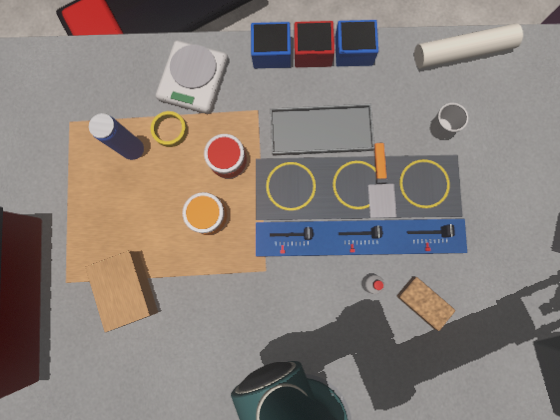

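View pics/side0.png

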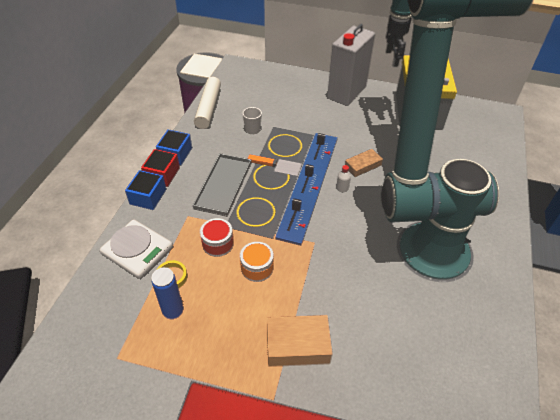

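The top view shows two tins, red at (225,155) and orange at (203,213). The rings are at (291,186), (357,185) and (424,184). The knife runs from (380,145) to (382,215), the tray is at (322,130), and the pointers are at about (283,249), (352,248) and (428,247). The side view agrees, so there's no green tin. Next I'll measure everything.

```bash
cat >> h.py <<'E'
def blobs(im,lo,hi,amin=8,box=None):
    h=cv2.cvtColor(im,cv2.COLOR_RGB2HSV); m=cv2.inRange(h,np.array(lo),np.array(hi))
    if box: b=np.zeros_like(m); b[box[1]:box[3],box[0]:box[2]]=1; m=m*b
    n,l,s,c=cv2.connectedComponentsWithStats(m,connectivity=8)
    return [(np.argwhere(l==i)[:,::-1].astype(float),c[i],s[i,4]) for i in range(1,n) if s[i,4]>=amin]
def circ(n,pts,z):  # hull centre/diameter on plane z
    P=ray(n,pts,z)[:,:2].astype(np.float32); (c,r)=cv2.minEnclosingCircle(P); return np.array(c),2*r
def show(n,im,what,lo,hi,z,amin=8,box=None):
    for p,c,a in blobs(im,lo,hi,amin,box):
        cc,d=circ(n,p,z); print(n,what,'px',c.round(1),'n',a,'mean',ray(n,[c],z)[0,:2].round(4),'circ',cc.round(4),'d',round(float(d),4))
E
python3 - <<'E'
from h import *
for n in('top','side'):
    im=grab(n)
    T=n=='top'
    show(n,im,'yel',(22,120,90),(33,255,255),0,25)
    show(n,im,'red',(0,170,90),(6,255,255),.07,100,(200,130,250,240) if T else (190,210,290,280))
    show(n,im,'redptr',(0,130,90),(8,255,255),.016,3,(260,235,470,260) if T else (290,130,345,240))
    show(n,im,'ora',(8,170,120),(20,255,255),.07,40,(150,120,420,250) if T else (190,140,290,280))
    show(n,im,'blk',(0,0,0),(180,255,45),.0545,15,(258,222,468,252) if T else (280,130,335,240))
im=grab('top')
c=im[90:260,255:475][:,:,::-1]; cv2.imwrite('pics/c1.png',cv2.resize(c,None,fx=3.6,fy=3.5,interpolation=cv2.INTER_CUBIC))
E
```

```text
top yel px [167.6 127.7] n 365 mean [0.7342 0.3328] circ [0.7341 0.3331] d 0.093
top yel px [424.4 183.6] n 347 mean [ 0.5703 -0.327 ] circ [ 0.5719 -0.3269] d 0.1264
top yel px [349.  182.9] n 247 mean [ 0.5762 -0.1356] circ [ 0.5721 -0.1566] d 0.126
top yel px [290.5 185.6] n 335 mean [0.5722 0.0138] circ [0.5725 0.0139] d 0.126
top red px [223.3 152.6] n 750 mean [0.6415 0.1736] circ [0.642  0.1734] d 0.076
top redptr px [427.1 248. ] n 14 mean [ 0.4063 -0.3172] circ [ 0.4026 -0.3178] d 0.008
top redptr px [282.2 250. ] n 12 mean [0.4082 0.0375] circ [0.4107 0.0366] d 0.0151
top redptr px [352. 250.] n 9 mean [ 0.405  -0.1335] circ [ 0.405  -0.1335] d 0.0072
top ora px [379.8 159.9] n 269 mean [ 0.6153 -0.2   ] circ [ 0.6141 -0.2015] d 0.0833
top blk px [443.8 231.2] n 38 mean [ 0.4435 -0.3454] circ [ 0.4439 -0.3471] d 0.0242
side yel px [406.   63.2] n 93 mean [ 0.2051 -1.0213] circ [ 0.2082 -1.0113] d 0.1566
side yel px [448.7  84. ] n 326 mean [ 0.0103 -0.915 ] circ [ 0.0266 -0.9625] d 0.3065
side yel px [284.6 145.4] n 142 mean [ 0.5718 -0.3262] circ [ 0.5722 -0.3292] d 0.1287
[... 238 characters left out ...]
.3153] d 0.1011
side red px [215.7 230. ] n 391 mean [0.6422 0.1742] circ [0.6425 0.1736] d 0.0755
side redptr px [327.2 152.2] n 6 mean [ 0.4099 -0.3191] circ [ 0.4107 -0.3197] d 0.0147
side redptr px [343.5 168.2] n 13 mean [ 0.3365 -0.2546] circ [ 0.3369 -0.2558] d 0.0311
side redptr px [315.7 187.7] n 3 mean [ 0.4077 -0.1342] circ [ 0.4084 -0.1348] d 0.0061
side redptr px [301.7 225. ] n 7 mean [0.4112 0.0369] circ [0.4123 0.0351] d 0.0163
side ora px [261.  159.4] n 145 mean [ 0.6082 -0.1572] circ [ 0.611  -0.1574] d 0.0878
side ora px [256.1 254.3] n 453 mean [0.4993 0.2232] circ [0.4992 0.2224] d 0.0764
side ora px [256.9 273.6] n 195 mean [0.4767 0.2847] circ [0.483  0.2637] d 0.0861
```

View pics/c1.png

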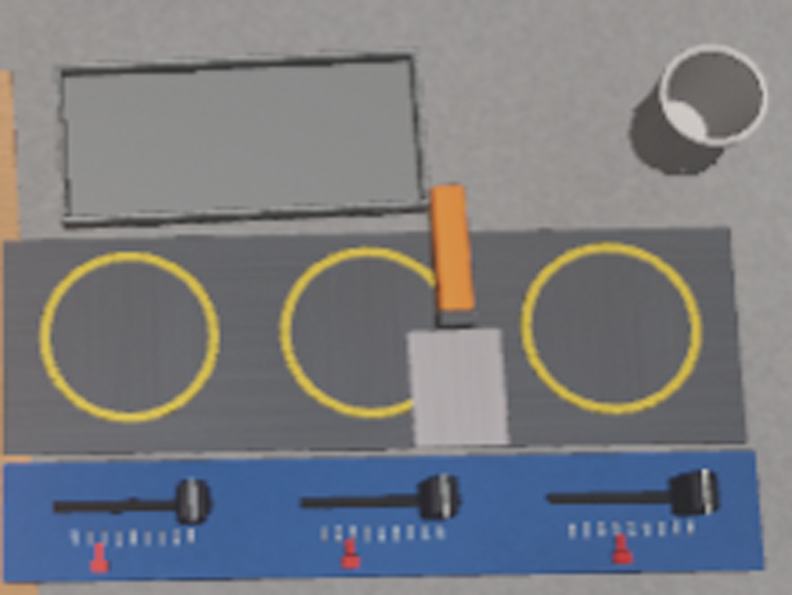

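Measured so far: the station is almost aligned with the world axes, with ring_3 (0.572,0.014), ring_2 (0.572,-0.1565) and ring_1 (0.572,-0.327). Ring diameters come out at 126 mm and lid discs at 76 mm in both views. Next are the knife and the tray.

Run:
```python
from h import *
im=grab('top')
for nm,lo,hi,z,box in(('handle',(8,150,90),(20,255,255),.02,(360,130,400,190)),('blade',(0,0,140),(180,60,255),.003,(360,180,405,219))):
    b=max(blobs(im,lo,hi,30,box),key=lambda b:b[2])
    P=ray('top',b[0],z)[:,:2]; r=cv2.minAreaRect(P.astype(np.float32)*1000); print(nm,b[2],r,P.mean(0))
c=np.array([(62,68),(412,57),(425,205),(65,225)])/[3.6,3.5]+[255,90]
Q=ray('top',c,.02)[:,:2]; print(Q.round(4).tolist(),Q.mean(0),[np.linalg.norm(Q[i]-Q[i-1]).round(4) for i in range(4)])
im=grab('side')
b=max(blobs(im,(8,150,90),(20,255,255),30,(230,140,290,175)),key=lambda b:b[2])
P=ray('side',b[0],.02)[:,:2]; print(cv2.minAreaRect(P.astype(np.float32)*1000))
b=[x for x in blobs(im,(90,0,0),(130,255,255),1)][:0]
cv2.imwrite('pics/c2.png',cv2.resize(im[140:270,180:350][:,:,::-1],None,fx=4,fy=4,interpolation=cv2.INTER_CUBIC))
s=status.read_state(); print(Ro.from_rotvec(s['tcp_rot']).as_matrix().round(3).tolist())
```

```text
handle 322 ((629.0872192382812, -211.77609252929688), (88.61290740966797, 23.670862197875977), 1.3622517585754395) [ 0.62779672 -0.212011  ]
blade 894 ((527.1610107421875, -225.80950927734375), (87.60418701171875, 87.41957092285156), 89.26358032226562) [ 0.52676269 -0.21605169]
[[0.7691, 0.0569], [0.7717, -0.1931], [0.6592, -0.1967], [0.6498, 0.0564]] [ 0.71244165 -0.0691567 ] [np.float64(0.1193), np.float64(0.2501), np.float64(0.1126), np.float64(0.2533)]
((627.9837036132812, -205.38702392578125), (90.69036102294922, 36.561946868896484), 0.9232571125030518)
[[0.921, 0.39, -0.0], [0.39, -0.921, 0.001], [0.0, -0.001, -1.0]]
```

View pics/c2.png

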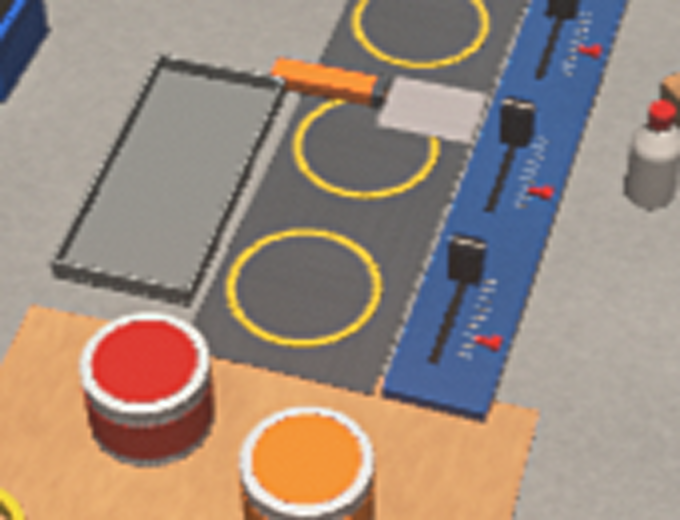

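The handle tail is at x≈0.6735 and its axis sits at y≈-0.212 (yaw 1.4°), so I'll grip at (0.604,-0.2125). The tray centre is about (0.712,-0.069), with its long side along y. I'll move above the knife now.

Add to h.py:
```python
def go(*tg):  # targets (x,y,z,psi deg): print the shift in tool axes from the measured pose and rows needed
    s=status.read_state(); R=Ro.from_rotvec(s['tcp_rot']).as_matrix(); p=s['tool_pos']
    psi=np.degrees(np.arctan2(R[1,0],R[0,0])); print('t',round(s['time'],2),'at',p.round(4),'psi',psi.round(2),'F',s['wrist_force'].round(1),'w',round(float(s['width']),3),'q',np.array(s['q']).round(2))
    for x,y,z,a in tg:
        d=R.T@(np.array([x,y,z])-p); Rt=np.array([[np.cos(np.radians(a)),np.sin(np.radians(a)),0],[np.sin(np.radians(a)),-np.cos(np.radians(a)),0],[0,0,-1]])
        r=Ro.from_matrix(R.T@Rt).as_rotvec(); print('  ->',(x,y,z,a),d.round(4),r.round(4),'rows',np.ceil(max(np.linalg.norm(d)/.0417,np.linalg.norm(r)/.125)))
```

```text
(no output)
```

Request:
{"api": "apply_moves", "payload": {
  "deltas": [
    [0.473,-0.243,0,0,0,0.377,0.3],
    [0.473,-0.243,0,0,0,0.377,0.3],
    [0.473,-0.243,0,0,0,0.377,0.3],
    [0.473,-0.243,0,0,0,0.377,0.3],
    [0.473,-0.243,0,0,0,0.377,0.3],
    [0.473,-0.243,0,0,0,0.377,0.3],
    [0.473,-0.243,0,0,0,0.377,0.3],
    [0.473,-0.243,0,0,0,0.377,0.3]
  ]
}}

```text
time: 1.02
tool_pos: [0.4774, -0.3645, 0.1985]
tcp_rot: [3.141, 0.037, 0.001]
wrist_force: [-0.0, -0.0, 0.0]
width: 0.696
```

```bash
python3 -c "
from h import *
go((.604,-.2125,.1,1.4))"
```

```text
t 1.02 at [ 0.4774 -0.3645  0.1985] psi 1.35 F [-0. -0.  0.] w 0.696 q [-0.69  0.12  1.77  0.    1.25  0.85]
  -> (0.604, -0.2125, 0.1, 1.4) [ 0.1301 -0.149   0.0985] [ 0.0003 -0.0004 -0.0008] rows 6.0
```

Request:
{"api": "apply_moves", "payload": {
  "deltas": [
    [0.13,-0.149,0.0985,0,0,0,0.3],
    [0.13,-0.149,0.0985,0,0,0,0.3],
    [0.13,-0.149,0.0985,0,0,0,0.3],
    [0.13,-0.149,0.0985,0,0,0,0.3],
    [0.13,-0.149,0.0985,0,0,0,0.3],
    [0.13,-0.149,0.0985,0,0,0,0.3],
    [0.13,-0.149,0.0985,0,0,0,0.3]
  ]
}}

```text
time: 1.6
tool_pos: [0.6029, -0.2106, 0.097]
tcp_rot: [-3.139, -0.044, 0.006]
wrist_force: [-0.4, -0.3, -0.3]
width: 0.697
```

```bash
python3 -c "
from h import *
go((.604,-.2125,.004,1.4))
im=grab('side');cv2.imwrite('pics/c3.png',cv2.resize(im[60:260,180:380][:,:,::-1],None,fx=3,fy=3))"
```

```text
t 1.6 at [ 0.6029 -0.2106  0.097 ] psi 1.6 F [-0.4 -0.3 -0.3] w 0.697 q [-0.38  0.28  1.78  0.    1.09  1.17]
  -> (0.604, -0.2125, 0.004, 1.4) [0.0014 0.0021 0.093 ] [-0.0023  0.0037  0.0034] rows 3.0
```

View pics/c3.png

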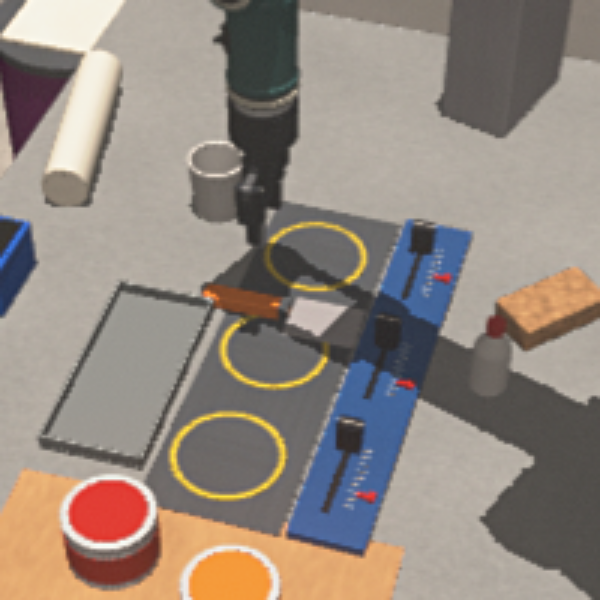

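The jaws hang over the handle, around crop (255,240), with the cup and tray clear. I'll go down now; closing can follow in the same call.

Request:
{"api": "apply_moves", "payload": {
  "deltas": [
    [0.001,0.001,0.035,0,0,0,0.3],
    [0.001,0.001,0.065,0,0,0,0.3],
    [0.001,0.001,0.08,0,0,0,0.3],
    [0.001,0.001,0.088,0,0,0,0.3],
    [0.001,0.001,0.092,0,0,0,0.3],
    [0.001,0.001,0.092,0,0,0,0.3]
  ]
}}

```text
time: 2.15
tool_pos: [0.6037, -0.2163, 0.0081]
tcp_rot: [3.141, 0.035, 0.001]
wrist_force: [0.6, 0.6, -0.0]
width: 0.695
```

Request:
{"api": "apply_moves", "payload": {
  "deltas": [
    [0,0,0,0,0,0,0.8],
    [0,0,0,0,0,0,1],
    [0,0,0,0,0,0,1],
    [0,0,0,0,0,0,1],
    [0,0,0,0,0,0,1],
    [0,0,0,0,0,0,1],
    [0,0,0,0,0,0,1]
  ],
  "squeeze": 50
}}

```text
time: 2.73
tool_pos: [0.604, -0.215, 0.0079]
tcp_rot: [3.141, 0.038, 0.0]
wrist_force: [0.1, -0.2, -0.7]
width: 0.001
```

The jaws closed on nothing, so I'll look.

```bash
python3 -c "
from h import *
go((.604,-.2125,.004,1.4))
im=grab('side');im2=grab('top');a=cv2.resize(im[90:240,210:350][:,:,::-1],(400,430));b=cv2.resize(im2[110:260,300:440][:,:,::-1],(400,430))
cv2.imwrite('pics/c4.png',np.hstack([a,b])); print(proj('side',[[.604,-.215,.008]]),proj('top',[[.604,-.215,.008]]))"
```

```text
t 2.73 at [ 0.604  -0.215   0.0079] psi 1.37 F [ 0.1 -0.2 -0.7] w 0.001 q [-0.38  0.37  1.84 -0.    0.93  1.17]
  -> (0.604, -0.2125, 0.004, 1.4) [ 0.     -0.0025  0.0039] [ 0.0001 -0.0002 -0.0004] rows 1.0
[[267.35613608 161.75559611]] [[380.34724469 170.86308115]]
```

View pics/c4.png

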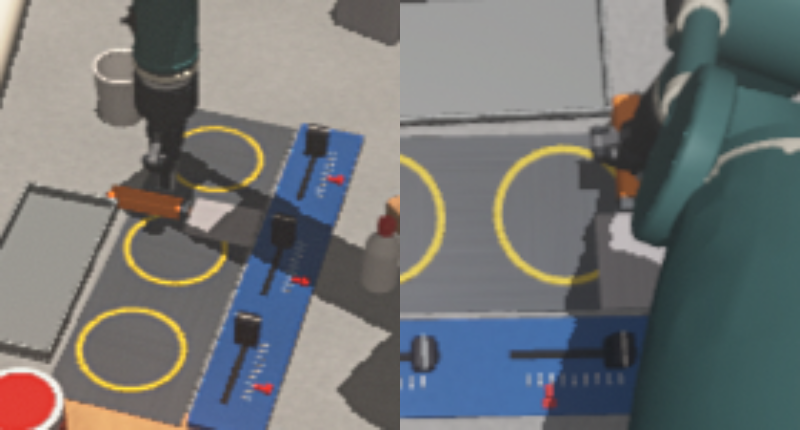

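```bash
python3 -c "
from h import *
im=grab('side');im2=grab('top');a=cv2.resize(im[120:175,235:285][:,:,::-1],(400,440),interpolation=cv2.INTER_CUBIC);b=cv2.resize(im2[130:185,355:405][:,:,::-1],(400,440),interpolation=cv2.INTER_CUBIC)
cv2.imwrite('pics/c5.png',cv2.convertScaleAbs(np.hstack([a,b]),alpha=1.7,beta=15)); go()"
```

```text
t 2.93 at [ 0.6038 -0.215   0.0076] psi 1.37 F [ 0.9  0.5 -0. ] w 0.003 q [-0.38  0.38  1.84 -0.    0.93  1.17]
```

View pics/c5.png

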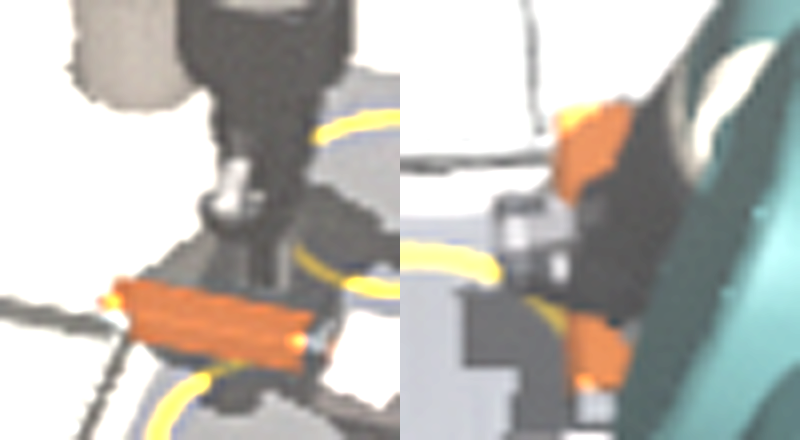

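The fingertips look as if they sit over or behind the handle, which doesn't match the reported TCP. I'll lift, stay closed, and compare the real tip with its projection.

Request:
{"api": "apply_moves", "payload": {
  "deltas": [
    [0,0,-0.04,0,0,0,1],
    [0,0,-0.07,0,0,0,1],
    [0,0,-0.07,0,0,0,1],
    [0,0,-0.07,0,0,0,1],
    [0,0,-0.07,0,0,0,1]
  ]
}}

```text
time: 3.35
tool_pos: [0.6038, -0.215, 0.0777]
tcp_rot: [3.141, 0.038, 0.0]
wrist_force: [-0.8, 1.2, -0.1]
width: 0.0
```

```bash
python3 -c "
from h import *
go()
p=status.read_state()['tool_pos']
im=grab('side').copy();im2=grab('top').copy()
out=[]
for n,i,(x,y) in(('side',im,(235,100)),('top',im2,(345,125))):
    c=cv2.resize(i[y:y+75,x:x+65][:,:,::-1],(390,450),interpolation=cv2.INTER_CUBIC); c=cv2.convertScaleAbs(c,alpha=1.7,beta=15)
    for q in proj(n,[p,p+[0,0,.019],p-[0,0,.07]]): u=((q-[x,y]+.5)*6).astype(int); cv2.circle(c,tuple(int(v) for v in u),3,(255,0,255),-1); print(n,q,u)
    out.append(c)
cv2.imwrite('pics/c6.png',np.hstack(out))"
```

```text
t 3.35 at [ 0.6038 -0.215   0.0777] psi 1.37 F [-0.8  1.2 -0.1] w 0.0 q [-0.38  0.3   1.79  0.    1.05  1.17]
side [267.28216407 147.06364577] [196 285]
side [267.2447558  142.89380435] [196 260]
side [267.414924   161.83832665] [197 374]
top [387.16413092 163.62319727] [255 234]
top [389.20682581 161.42756018] [268 221]
top [380.3191229  170.98023458] [214 278]
```

View pics/c6.png

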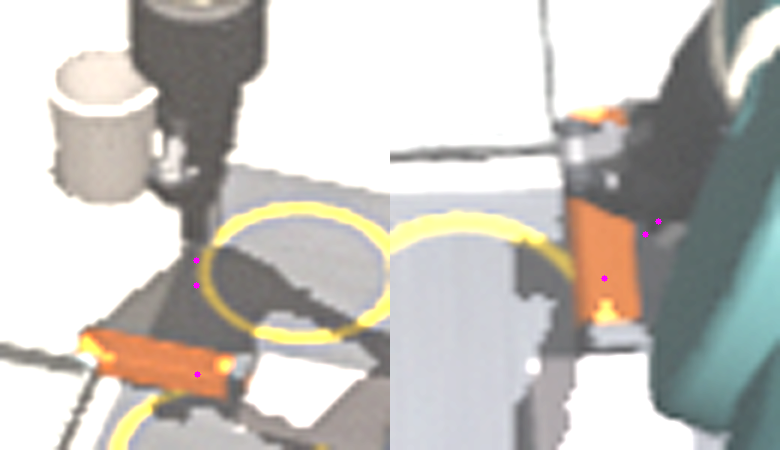

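Run:
```python
from h import *
def tri(a,b):
    o=[]
    for n,p in(('side',a),('top',b)):
        K,D,R,t=cam(n);u=cv2.undistortPoints(np.array([[p]],float),K,D)[0,0]; o.append((np.c_[R,t],u))
    X=cv2.triangulatePoints(o[0][0],o[1][0],o[0][1].reshape(2,1),o[1][1].reshape(2,1))[:,0]; return X[:3]/X[3]
X=tri((264.2,126.5),(377.8,149)); print(X, proj('side',[X]),proj('top',[X]))
out=[]
p=np.array([.2631,-.6208,.197])
for n in('side','top'):
    i=cv2.imread(f'pics/{n}0.png'); q=proj(n,[p,p-[0,0,.035],p+[0,0,.035]]); x,y=np.clip((q[0]-[33,37]).astype(int),0,[495,345])
    c=cv2.convertScaleAbs(cv2.resize(i[y:y+75,x:x+65],(390,450),interpolation=cv2.INTER_CUBIC),alpha=1.5,beta=15)
    for k,v in enumerate(q): u=((v-[x,y]+.5)*6).astype(int); cv2.circle(c,tuple(int(w) for w in u),3,[(255,0,255),(0,255,0),(0,255,255)][k],-1)
    out.append(c)
cv2.imwrite('pics/c7.png',np.hstack(out))
```

```text
[ 0.59763076 -0.1628731   0.21091255] [[263.92226186 126.39904924]] [[377.84620633 149.46133783]]
```

View pics/c7.png

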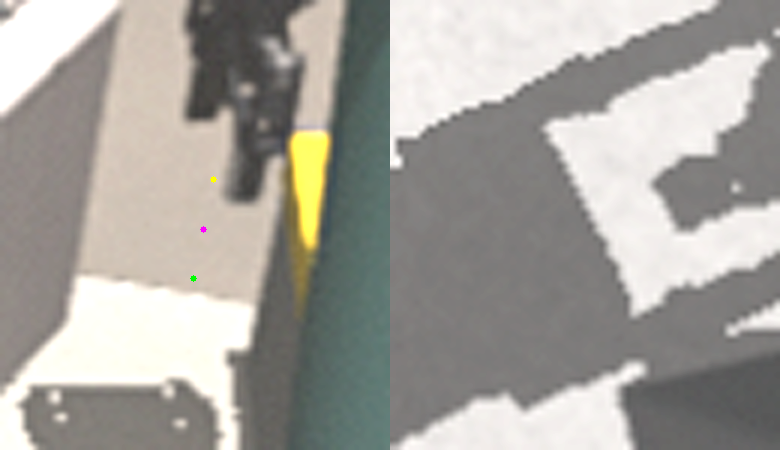

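In two poses the fingertips sit about 33 mm above the projected TCP, straight up. At the start pose the tip midpoint is at (221,160) against a projected (203,229). So the real tip z is roughly the reported z + 0.033. I'll go down again using that offset, stepping gently and watching the force.

Request:
{"api": "apply_moves", "payload": {
  "deltas": [
    [0,-0.0025,0.02,0,0,0,0.3],
    [0,-0.0025,0.04,0,0,0,0.3],
    [0,-0.0025,0.06,0,0,0,0.3],
    [0,-0.0025,0.075,0,0,0,0.3],
    [0,-0.0025,0.085,0,0,0,0.3],
    [0,-0.0025,0.09,0,0,0,0.3],
    [0,-0.0025,0.092,0,0,0,0.3],
    [0,-0.0025,0.092,0,0,0,0.3]
  ]
}}

```text
time: 4.12
tool_pos: [0.6036, -0.2125, -0.0148]
tcp_rot: [-3.141, -0.037, 0.001]
wrist_force: [0.4, 0.2, -0.4]
width: 0.697
```

Request:
{"api": "apply_moves", "payload": {
  "deltas": [
    [0,0,0.002,0,0,0,0.3],
    [0,0,0.004,0,0,0,0.3],
    [0,0,0.006,0,0,0,0.3],
    [0,0,0.006,0,0,0,0.3]
  ]
}}

```text
time: 4.45
tool_pos: [0.604, -0.2126, -0.0201]
tcp_rot: [3.141, 0.037, 0.001]
wrist_force: [0.0, 0.7, 0.0]
width: 0.702
```

Request:
{"api": "apply_moves", "payload": {
  "deltas": [
    [0,0,0.003,0,0,0,0.3],
    [0,0,0.006,0,0,0,0.3],
    [0,0,0.006,0,0,0,1],
    [0,0,0.006,0,0,0,1],
    [0,0,0.006,0,0,0,1],
    [0,0,0.006,0,0,0,1],
    [0,0,0.006,0,0,0,1],
    [0,0,0.006,0,0,0,1]
  ],
  "squeeze": 60
}}

```text
time: 5.12
tool_pos: [0.6041, -0.2127, -0.0261]
tcp_rot: [3.141, 0.037, 0.001]
wrist_force: [0.2, 0.0, 0.8]
width: 0.259
```

Now it's gripped: the width of 0.259 × 85 ≈ 22 mm fits the 24 mm handle. I'll lift.

Request:
{"api": "apply_moves", "payload": {
  "deltas": [
    [0,0,-0.02,0,0,0,1],
    [0,0,-0.05,0,0,0,1],
    [0,0,-0.08,0,0,0,1],
    [0,0,-0.08,0,0,0,1],
    [0,0,-0.08,0,0,0,1]
  ]
}}

```text
time: 5.53
tool_pos: [0.606, -0.2134, 0.0565]
tcp_rot: [3.139, 0.037, 0.008]
wrist_force: [-0.8, 0.1, -2.2]
width: 0.264
```

```bash
python3 -c "
from h import *
go((.712,-.042,.055,91.4),(.712,-.042,-.02,91.4))"
```

```text
t 5.53 at [ 0.606  -0.2134  0.0565] psi 1.36 F [-0.8  0.1 -2.2] w 0.264 q [-0.38  0.32  1.81  0.    1.01  1.17]
  -> (0.712, -0.042, 0.055, 91.4) [ 0.11   -0.1689  0.0017] [ 0.0057 -0.0023 -1.5714] rows 13.0
  -> (0.712, -0.042, -0.02, 91.4) [ 0.1096 -0.169   0.0767] [ 0.0057 -0.0023 -1.5714] rows 13.0
```

Request:
{"api": "apply_moves", "payload": {
  "deltas": [
    [0.01,-0.02,0,0,0,-0.11,1],
    [0.03,-0.04,0,0,0,-0.22,1],
    [0.045,-0.07,0,0,0,-0.33,1],
    [0.065,-0.1,0,0,0,-0.44,1],
    [0.085,-0.13,0,0,0,-0.55,1],
    [0.1,-0.15,0,0,0,-0.66,1],
    [0.11,-0.169,0,0,0,-0.77,1],
    [0.11,-0.169,0,0,0,-0.88,1]
  ]
}}

```text
time: 6.2
tool_pos: [0.7102, -0.0364, 0.0513]
tcp_rot: [-2.818, -1.383, 0.001]
wrist_force: [-0.5, -0.2, -1.1]
width: 0.26
```

Request:
{"api": "apply_moves", "payload": {
  "deltas": [
    [0,0,0,0,0,-0.11,1],
    [0,0,0,0,0,-0.22,1],
    [0,0,0,0,0,-0.33,1],
    [0,0,0,0,0,-0.44,1],
    [0,0,0,0,0,-0.55,1],
    [0,0,0,0,0,-0.66,1],
    [0,0,0,0,0,-0.69,1],
    [0,0,0,0,0,-0.69,1]
  ]
}}

```text
time: 6.87
tool_pos: [0.708, -0.0408, 0.0511]
tcp_rot: [-2.193, -2.245, 0.004]
wrist_force: [0.8, 0.1, -1.3]
width: 0.256
```

```bash
python3 -c "
from h import *
go((.712,-.042,-.021,91.4))
im=grab('side');im2=grab('top');a=cv2.resize(im[100:230,150:290][:,:,::-1],(400,372));b=cv2.resize(im2[80:210,250:390][:,:,::-1],(400,372))
cv2.imwrite('pics/c8.png',np.hstack([a,b]))"
```

```text
t 6.87 at [ 0.708  -0.0408  0.0511] psi 91.36 F [ 0.8  0.1 -1.3] w 0.256 q [-0.09  0.44  1.65 -0.    1.06 -0.12]
  -> (0.712, -0.042, -0.021, 91.4) [-0.0013  0.0043  0.0721] [-0.004  -0.0005 -0.0008] rows 2.0
```

View pics/c8.png

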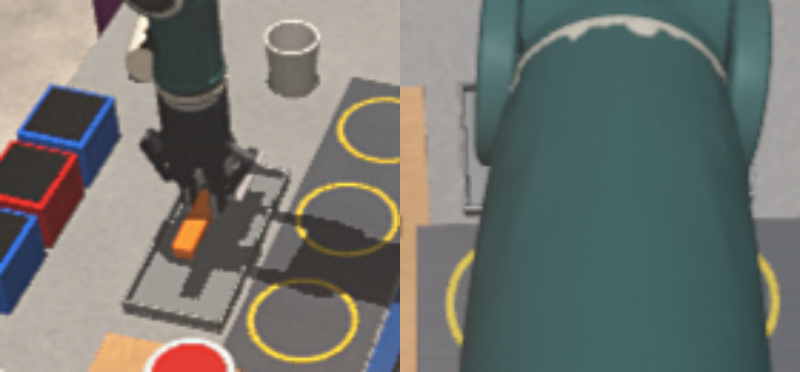

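The knife is held over the tray, with the handle at side crop (188,235) and level. I'll lower it to tray floor height and release.

Request:
{"api": "apply_moves", "payload": {
  "deltas": [
    [-0.001,0.003,0.02,0,0,0,1],
    [-0.001,0.003,0.04,0,0,0,1],
    [-0.001,0.003,0.055,0,0,0,1],
    [-0.001,0.003,0.064,0,0,0,1],
    [-0.001,0.003,0.069,0,0,0,1],
    [-0.001,0.003,0.0715,0,0,0,1],
    [-0.001,0.003,0.0715,0,0,0,1],
    [-0.001,0.003,0.0715,0,0,0,1]
  ]
}}

```text
time: 7.63
tool_pos: [0.7136, -0.042, -0.017]
tcp_rot: [2.195, 2.246, 0.001]
wrist_force: [1.1, 0.7, -1.1]
width: 0.26
```

Request:
{"api": "apply_moves", "payload": {
  "deltas": [
    [0,0,0,0,0,0,1],
    [0,0,0,0,0,0,0.6],
    [0,0,0,0,0,0,0.5],
    [0,0,0,0,0,0,0.5],
    [0,0,0,0,0,0,0.5],
    [0,0,-0.02,0,0,0,0.5],
    [0,0,-0.06,0,0,0,0.5],
    [0,0,-0.09,0,0,0,0.5]
  ]
}}

```text
time: 8.3
tool_pos: [0.7121, -0.0418, 0.0728]
tcp_rot: [-2.195, -2.246, 0.002]
wrist_force: [1.4, -0.7, 0.3]
width: 0.501
```

```bash
python3 -c "
from h import *
go()"
```

```text
t 8.3 at [ 0.7121 -0.0418  0.0728] psi 91.32 F [ 1.4 -0.7  0.3] w 0.501 q [-0.09  0.43  1.62  0.    1.09 -0.12]
```

Released and up. I'll check the knife and tins, and work out the move to the far side of the orange tin.

```bash
cat >> h.py <<'E'
def tins():
    for n in('top','side'):
        im=grab(n); T=n=='top'
        for nm,lo,hi in(('red',(0,170,90),(5,255,255)),('ora',(9,170,120),(20,255,255))):
            for p,c,a in blobs(im,lo,hi,60,(150,110,470,260) if T else (160,120,330,320)):
                P=ray(n,p,.07)[:,:2]; cc,d=circ(n,p,.07)
                print(n,nm,a,'px',c.round(0),'mean',P.mean(0).round(4),'circ',cc.round(4),'d',round(float(d),4))
E
python3 -c "
from h import *
tins()
go((.712,-.042,.12,91.4),(.468,.292,.1,114.2))"
```

```text
top red 294 px [221. 147.] mean [0.6559 0.1798] circ [0.6431 0.1744] d 0.0746
side red 108 px [168. 168.] mean [ 0.8926 -0.0265] circ [ 0.8868 -0.0246] d 0.1527
side red 389 px [216. 230.] mean [0.6424 0.1739] circ [0.6425 0.1736] d 0.0755
side ora 158 px [218. 193.] mean [0.6899 0.0312] circ [0.686  0.0292] d 0.0984
side ora 447 px [256. 254.] mean [0.4993 0.2228] circ [0.4992 0.2224] d 0.0764
side ora 198 px [257. 273.] mean [0.4769 0.2841] circ [0.4854 0.2607] d 0.0876
t 8.4 at [ 0.7185 -0.0424  0.0805] psi 91.32 F [ 0.5 -0.5  0.6] w 0.5 q [-0.09  0.42  1.62  0.    1.09 -0.12]
  -> (0.712, -0.042, 0.12, 91.4) [ 0.0005 -0.006  -0.0396] [ 0.0132  0.0016 -0.0014] rows 1.0
  -> (0.468, 0.292, 0.1, 114.2) [ 0.3401 -0.2425 -0.0233] [ 0.0127  0.0042 -0.3993] rows 11.0
```

Request:
{"api": "apply_moves", "payload": {
  "deltas": [
    [0.0,0.0,-0.035,0,0,0,0.3],
    [0.34,-0.243,-0.035,0,0,-0.4,0.3],
    [0.34,-0.243,-0.035,0,0,-0.4,0.3],
    [0.34,-0.243,-0.035,0,0,-0.4,0.3],
    [0.34,-0.243,-0.035,0,0,-0.4,0.3],
    [0.34,-0.243,-0.035,0,0,-0.4,0.3],
    [0.34,-0.243,-0.035,0,0,-0.4,0.3],
    [0.34,-0.243,-0.035,0,0,-0.4,0.3]
  ]
}}

```text
time: 9.07
tool_pos: [0.5361, 0.1926, 0.1069]
tcp_rot: [-1.706, -2.638, -0.0]
wrist_force: [0.1, 0.7, -1.0]
width: 0.699
```

```bash
python3 -c "
from h import *
go((.468,.292,.1,114.2),(.468,.292,-.008,114.2))"
```

```text
t 9.07 at [0.5361 0.1926 0.1069] psi 114.21 F [ 0.1  0.7 -1. ] w 0.699 q [ 0.3   0.14  1.93  0.    1.07 -0.12]
  -> (0.468, 0.292, 0.1, 114.2) [ 0.1186 -0.0214  0.0069] [-0.     -0.0001  0.0001] rows 3.0
  -> (0.468, 0.292, -0.008, 114.2) [ 0.1186 -0.0214  0.1149] [-0.     -0.0001  0.0001] rows 4.0
```

Request:
{"api": "apply_moves", "payload": {
  "deltas": [
    [0.04,-0.007,0,0,0,0,0.3],
    [0.08,-0.014,0,0,0,0,0.3],
    [0.1186,-0.0214,0,0,0,0,0.3],
    [0.1186,-0.0214,0.02,0,0,0,0.3],
    [0.1186,-0.0214,0.02,0,0,0,0.3]
  ]
}}

```text
time: 9.48
tool_pos: [0.466, 0.2914, 0.0844]
tcp_rot: [-1.699, -2.64, 0.006]
wrist_force: [-0.3, -0.1, -0.6]
width: 0.7
```

```bash
python3 -c "
from h import *
tins()
im=grab('side');im2=grab('top');a=cv2.resize(im[120:320,160:330][:,:,::-1],(400,470));b=cv2.resize(im2[110:280,150:320][:,:,::-1],(400,470))
cv2.imwrite('pics/c9.png',np.hstack([a,b]))
go((.468,.292,-.008,114.2))"
```

```text
top red 100 px [213. 152.] mean [0.6426 0.1982] circ [0.6447 0.1981] d 0.0397
top ora 527 px [199. 213.] mean [0.4962 0.2312] circ [0.4978 0.2237] d 0.0753
side red 101 px [168. 168.] mean [ 0.8927 -0.0254] circ [ 0.8792 -0.0243] d 0.1483
side red 391 px [216. 230.] mean [0.6423 0.174 ] circ [0.6425 0.1736] d 0.0755
side red 78 px [220. 250.] mean [0.6047 0.2379] circ [0.6112 0.2304] d 0.0686
side ora 170 px [219. 192.] mean [0.6898 0.0286] circ [0.6899 0.028 ] d 0.1016
side ora 191 px [259. 259.] mean [0.4873 0.2357] circ [0.4841 0.2386] d 0.0602
side ora 171 px [256. 274.] mean [0.4786 0.2859] circ [0.4861 0.2696] d 0.0825
t 9.68 at [0.4704 0.29   0.0875] psi 114.17 F [ 1.4 -0.3  0.1] w 0.7 q [ 0.51  0.13  1.98 -0.    1.03  0.09]
  -> (0.468, 0.292, -0.008, 114.2) [ 0.0028 -0.0014  0.0955] [ 0.0002  0.0003 -0.0005] rows 3.0
```

View pics/c9.png

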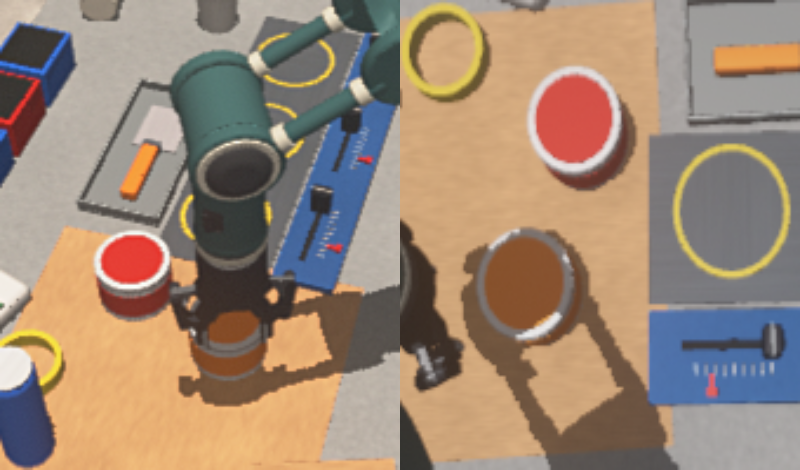

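The knife lies flat in the tray. Orange is at about (0.498,0.223) and red is unmoved, and the jaws are beyond orange. I'll go down and start pushing along tool -x.

Request:
{"api": "apply_moves", "payload": {
  "deltas": [
    [0.002,-0.001,0.035,0,0,0,0.3],
    [0.002,-0.001,0.07,0,0,0,0.3],
    [0.002,-0.001,0.09,0,0,0,0.3],
    [0.002,-0.001,0.095,0,0,0,0.3],
    [0.002,-0.001,0.095,0,0,0,0.3],
    [0.002,-0.001,0.095,0,0,0,0.3]
  ]
}}

```text
time: 10.18
tool_pos: [0.4694, 0.2921, -0.0067]
tcp_rot: [1.707, 2.636, 0.002]
wrist_force: [0.1, 0.3, 0.9]
width: 0.7
```

Request:
{"api": "apply_moves", "payload": {
  "deltas": [
    [-0.008,0,0,0,0,0,0.3],
    [-0.015,0,0,0,0,0,0.3],
    [-0.021,0,0,0,0,0,0.3],
    [-0.027,0,0,0,0,0,0.3],
    [-0.033,0,0,0,0,0,0.3],
    [-0.04,0,0,0,0,0,0.3],
    [-0.047,0,0,0,0,0,0.3],
    [-0.055,0,0,0,0,0,0.3]
  ]
}}

```text
time: 10.85
tool_pos: [0.4912, 0.2434, -0.0065]
tcp_rot: [-1.706, -2.637, -0.005]
wrist_force: [-1.8, 6.1, 3.7]
width: 0.701
```

```bash
python3 -c "
from h import *
tins()
go((.530,.154,-.008,114.2))"
```

```text
top ora 206 px [209. 214.] mean [0.493  0.2058] circ [0.5017 0.2034] d 0.0716
side red 99 px [168. 168.] mean [ 0.8935 -0.0276] circ [ 0.8868 -0.0246] d 0.1527
side red 390 px [216. 230.] mean [0.6423 0.174 ] circ [0.6425 0.1736] d 0.0755
side red 80 px [217. 249.] mean [0.6118 0.2396] circ [0.6205 0.2314] d 0.076
side ora 169 px [218. 192.] mean [0.6899 0.0287] circ [0.6899 0.028 ] d 0.1016
side ora 125 px [257. 266.] mean [0.4838 0.2615] circ [0.4857 0.2557] d 0.0556
t 10.95 at [ 0.4917  0.2418 -0.0068] psi 114.18 F [0.7 1.4 1.6] w 0.7 q [ 0.41  0.24  2.05  0.    0.85 -0.01]
  -> (0.53, 0.154, -0.008, 114.2) [-0.0958 -0.0011  0.0012] [ 0.0023 -0.0001 -0.0003] rows 3.0
```

Contact at about 6 N and the tin is moving as predicted. I'll keep pushing.

Request:
{"api": "apply_moves", "payload": {
  "deltas": [
    [-0.007,0,0,0,0,0,0.3],
    [-0.014,0,0,0,0,0,0.3],
    [-0.021,0,0,0,0,0,0.3],
    [-0.028,0,0,0,0,0,0.3],
    [-0.035,0,0,0,0,0,0.3],
    [-0.042,0,0,0,0,0,0.3],
    [-0.049,0,0,0,0,0,0.3],
    [-0.056,0,0,0,0,0,0.3]
  ]
}}

```text
time: 11.62
tool_pos: [0.5135, 0.1922, -0.007]
tcp_rot: [-1.706, -2.637, -0.003]
wrist_force: [-2.0, 6.7, 4.8]
width: 0.696
```

Request:
{"api": "apply_moves", "payload": {
  "deltas": [
    [-0.007,0,0,0,0,0,0.3],
    [-0.014,0,0,0,0,0,0.3],
    [-0.021,0,0,0,0,0,0.3],
    [-0.028,0,0,0,0,0,0.3],
    [-0.033,0,0,0,0,0,0.3],
    [-0.036,0,0,0,0,0,0.3],
    [-0.016,0,0,0,0,0,0.3],
    [0.004,0,0,0,0,0,0.3]
  ]
}}

```text
time: 12.28
tool_pos: [0.512, 0.1939, -0.0077]
tcp_rot: [1.708, 2.636, -0.0]
wrist_force: [0.1, 0.4, -0.6]
width: 0.699
```

```bash
python3 -c "
from h import *
tins()
go()"
```

```text
side red 103 px [168. 168.] mean [ 0.8932 -0.0262] circ [ 0.8868 -0.0246] d 0.1527
side red 390 px [216. 230.] mean [0.6423 0.174 ] circ [0.6425 0.1736] d 0.0755
side red 62 px [221. 250.] mean [0.6023 0.2372] circ [0.6015 0.2379] d 0.0486
side ora 169 px [218. 192.] mean [0.6899 0.0287] circ [0.6899 0.028 ] d 0.1016
t 12.38 at [ 0.5106  0.1956 -0.008 ] psi 114.33 F [-1.1 -0.1 -0.9] w 0.698 q [ 0.32  0.24  2.05  0.    0.85 -0.1 ]
```

```bash
python3 -c "
from h import *
go((.541,.185,-.008,95.1))"
```

```text
t 12.38 at [ 0.5106  0.1956 -0.008 ] psi 114.33 F [-1.1 -0.1 -0.9] w 0.698 q [ 0.32  0.24  2.05  0.    0.85 -0.1 ]
  -> (0.541, 0.185, -0.008, 95.1) [-0.0222  0.0233 -0.0001] [-1.100e-03 -1.000e-04  3.357e-01] rows 3.0
```

Request:
{"api": "apply_moves", "payload": {
  "deltas": [
    [0,0,0,0,0,0.12,0.45],
    [0,0,0,0,0,0.24,0.45],
    [0,0,0,0,0,0.336,0.45],
    [-0.011,0.012,0,0,0,0.336,0.45],
    [-0.022,0.023,0,0,0,0.336,0.45],
    [-0.022,0.023,0,0,0,0.336,0.45],
    [-0.022,0.023,0,0,0,0.336,0.45]
  ]
}}

```text
time: 12.97
tool_pos: [0.5423, 0.1831, -0.0078]
tcp_rot: [2.124, 2.315, -0.001]
wrist_force: [0.3, -0.4, 0.1]
width: 0.55
```

```bash
python3 -c "
from h import *
tins()
go((.5672,-.1036,-.008,95.1))"
```

```text
side red 100 px [168. 168.] mean [ 0.8924 -0.0248] circ [ 0.8792 -0.0243] d 0.1483
side red 347 px [214. 230.] mean [0.6457 0.1757] circ [0.6434 0.173 ] d 0.0755
side red 93 px [218. 249.] mean [0.6087 0.2387] circ [0.6107 0.2359] d 0.0637
side ora 162 px [218. 193.] mean [0.6901 0.0308] circ [0.6899 0.028 ] d 0.1016
side ora 74 px [248. 241.] mean [0.5379 0.1868] circ [0.5371 0.1848] d 0.0467
t 13.07 at [ 0.541   0.1834 -0.0082] psi 94.96 F [ 0.7 -0.2  0.3] w 0.55 q [ 0.28  0.28  2.   -0.    0.86  0.2 ]
  -> (0.5672, -0.1036, -0.008, 95.1) [-2.882e-01  1.300e-03 -1.000e-04] [-0.0014  0.0004 -0.0024] rows 7.0
```

Request:
{"api": "apply_moves", "payload": {
  "deltas": [
    [-0.007,0,0,0,0,0,0.45],
    [-0.014,0,0,0,0,0,0.45],
    [-0.021,0,0,0,0,0,0.45],
    [-0.029,0,0,0,0,0,0.45],
    [-0.037,0,0,0,0,0,0.45],
    [-0.045,0,0,0,0,0,0.45],
    [-0.054,0,0,0,0,0,0.45],
    [-0.063,0,0,0,0,0,0.45]
  ]
}}

```text
time: 13.73
tool_pos: [0.5472, 0.1204, -0.0079]
tcp_rot: [-2.123, -2.316, 0.0]
wrist_force: [-0.3, 4.1, -2.0]
width: 0.553
```

Request:
{"api": "apply_moves", "payload": {
  "deltas": [
    [-0.009,0,0,0,0,0,0.45],
    [-0.018,0,0,0,0,0,0.45],
    [-0.027,0,0,0,0,0,0.45],
    [-0.036,0,0,0,0,0,0.45],
    [-0.045,0,0,0,0,0,0.45],
    [-0.052,0,0,0,0,0,0.45],
    [-0.058,0,0,0,0,0,0.45],
    [-0.06,0,0,0,0,0,0.45]
  ]
}}

```text
time: 14.4
tool_pos: [0.5525, 0.0604, -0.0078]
tcp_rot: [2.124, 2.315, -0.0]
wrist_force: [-0.5, 3.7, -1.9]
width: 0.554
```

```bash
python3 -c "
from h import *
tins()
im=grab('side');im2=grab('top');a=cv2.resize(im[120:290,190:330][:,:,::-1],(400,480));b=cv2.resize(im2[110:280,190:330][:,:,::-1],(400,480))
cv2.imwrite('pics/c10.png',np.hstack([a,b]))
go((.5672,-.1036,-.008,95.1))"
```

```text
top red 217 px [214. 154.] mean [0.6392 0.1967] circ [0.641  0.1841] d 0.07
side red 101 px [168. 168.] mean [ 0.8932 -0.0275] circ [ 0.8868 -0.0246] d 0.1527
side red 388 px [216. 230.] mean [0.6425 0.1739] circ [0.6425 0.1736] d 0.0755
side red 64 px [217. 250.] mean [0.6109 0.2415] circ [0.609  0.2405] d 0.0576
side ora 169 px [218. 192.] mean [0.6899 0.0287] circ [0.6899 0.028 ] d 0.1016
side ora 74 px [257. 215.] mean [0.5417 0.0826] circ [0.5433 0.0823] d 0.045
t 14.6 at [ 0.5528  0.0609 -0.0076] psi 95.0 F [-0.3  0.8 -0.5] w 0.55 q [ 0.07  0.26  2.03 -0.    0.85 -0.02]
  -> (0.5672, -0.1036, -0.008, 95.1) [-0.1651 -0.      0.0005] [ 0.0004  0.0009 -0.0017] rows 4.0
```

View pics/c10.png

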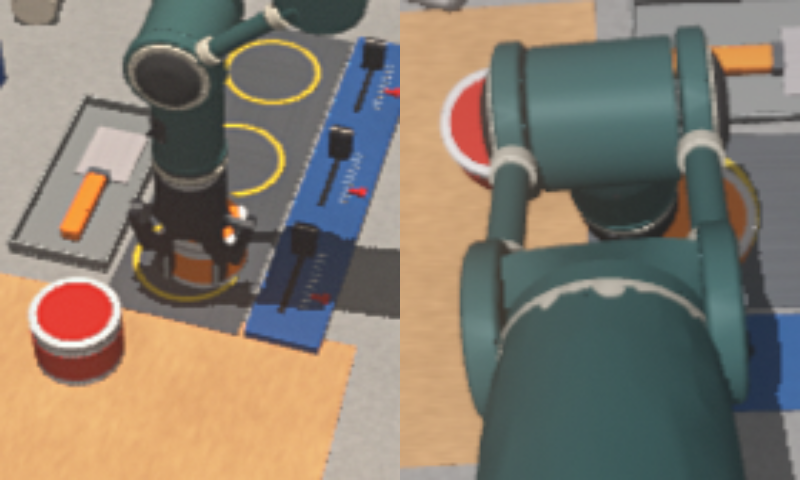

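The orange tin is upright and crossing ring_3, the knife is in the tray, and red hasn't moved. I'll keep pushing toward ring_2.

Request:
{"api": "apply_moves", "payload": {
  "deltas": [
    [-0.008,0,0,0,0,0,0.45],
    [-0.016,0,0,0,0,0,0.45],
    [-0.024,0,0,0,0,0,0.45],
    [-0.032,0,0,0,0,0,0.45],
    [-0.04,0,0,0,0,0,0.45],
    [-0.048,0,0,0,0,0,0.45],
    [-0.056,0,0,0,0,0,0.45],
    [-0.064,0,0,0,0,0,0.45]
  ]
}}

```text
time: 15.27
tool_pos: [0.5581, -0.0024, -0.0076]
tcp_rot: [-2.123, -2.315, -0.001]
wrist_force: [-0.5, 5.7, 0.9]
width: 0.555
```

Request:
{"api": "apply_moves", "payload": {
  "deltas": [
    [-0.008,0,0,0,0,0,0.45],
    [-0.016,0,0,0,0,0,0.45],
    [-0.024,0,0,0,0,0,0.45],
    [-0.032,0,0,0,0,0,0.45],
    [-0.04,0,0,0,0,0,0.45],
    [-0.048,0,0,0,0,0,0.45],
    [-0.056,0,0,0,0,0,0.45],
    [-0.064,0,0,0,0,0,0.45]
  ]
}}

```text
time: 15.93
tool_pos: [0.5635, -0.0661, -0.0076]
tcp_rot: [-2.122, -2.315, -0.001]
wrist_force: [-0.8, 5.7, 1.1]
width: 0.547
```

Request:
{"api": "apply_moves", "payload": {
  "deltas": [
    [-0.007,0,0,0,0,0,0.45],
    [-0.013,0,0,0,0,0,0.45],
    [-0.019,0,0,0,0,0,0.45],
    [-0.025,0,0,0,0,0,0.45],
    [-0.028,0,0,0,0,0,0.45],
    [-0.028,0,0,0,0,0,0.45],
    [-0.01,0,0,0,0,0,0.45],
    [0.02,0,0,0,0,0,0.45]
  ]
}}

```text
time: 16.6
tool_pos: [0.5628, -0.0488, -0.0075]
tcp_rot: [2.124, 2.311, -0.001]
wrist_force: [1.6, 0.1, -0.2]
width: 0.552
```

```bash
python3 -c "
from h import *
tins()
go((.5672,-.1036,-.008,95.1))"
```

```text
top red 660 px [223. 152.] mean [0.6439 0.1751] circ [0.6418 0.1736] d 0.0756
side red 103 px [168. 168.] mean [ 0.8926 -0.026 ] circ [ 0.8868 -0.0246] d 0.1527
side red 389 px [216. 230.] mean [0.6424 0.1739] circ [0.6425 0.1736] d 0.0755
side red 61 px [218. 250.] mean [0.6094 0.2417] circ [0.6108 0.2397] d 0.0551
side ora 65 px [279. 163.] mean [ 0.5461 -0.1594] circ [ 0.5486 -0.1599] d 0.0556
side ora 169 px [218. 192.] mean [0.6899 0.0287] circ [0.6899 0.028 ] d 0.1016
t 16.7 at [ 0.5611 -0.0444 -0.0081] psi 95.12 F [ 0.  -0.2 -0.3] w 0.549 q [-0.12  0.27  2.02 -0.    0.86 -0.21]
  -> (0.5672, -0.1036, -0.008, 95.1) [-0.0595  0.0008 -0.0001] [-0.0009  0.      0.0003] rows 2.0
```

Now I'll rise and go to the far side of the red tin. From there both tins should be visible.

```bash
python3 -c "
from h import *
go((.703,.2165,.1,35))"
```

```text
t 16.7 at [ 0.5611 -0.0444 -0.0081] psi 95.12 F [ 0.  -0.2 -0.3] w 0.549 q [-0.12  0.27  2.02 -0.    0.86 -0.21]
  -> (0.703, 0.2165, 0.1, 35) [ 0.2472  0.1645 -0.1082] [-8.0000e-04  5.0000e-04  1.0493e+00] rows 9.0
```

Request:
{"api": "apply_moves", "payload": {
  "deltas": [
    [0.02,0,-0.01,0,0,0,0.45],
    [0.02,0,-0.05,0,0,0,0.45],
    [0.02,0,-0.09,0,0,0,0.45],
    [0.02,0,-0.108,0,0,0,0.45],
    [0.02,0,-0.108,0,0,0,0.45]
  ]
}}

```text
time: 17.12
tool_pos: [0.5652, -0.0277, 0.1067]
tcp_rot: [2.115, 2.309, 0.009]
wrist_force: [0.6, 0.3, 1.0]
width: 0.551
```

```bash
python3 -c "
from h import *
go((.703,.2165,.1,35))"
```

```text
t 17.12 at [ 0.5652 -0.0277  0.1067] psi 95.02 F [0.6 0.3 1. ] w 0.551 q [-0.09  0.13  1.94 -0.    1.06 -0.18]
  -> (0.703, 0.2165, 0.1, 35) [0.2312 0.1586 0.0076] [ 0.0121 -0.0027  1.0476] rows 9.0
```

Request:
{"api": "apply_moves", "payload": {
  "deltas": [
    [0.03,0.02,0,0,0,0.12,0.45],
    [0.06,0.04,0,0,0,0.24,0.45],
    [0.09,0.06,0,0,0,0.36,0.45],
    [0.12,0.08,0,0,0,0.48,0.45],
    [0.15,0.105,0,0,0,0.6,0.45],
    [0.185,0.13,0,0,0,0.72,0.45],
    [0.215,0.15,0,0,0,0.84,0.45],
    [0.231,0.159,0,0,0,0.96,0.45]
  ]
}}

```text
time: 17.78
tool_pos: [0.7003, 0.2206, 0.0988]
tcp_rot: [2.954, 1.068, 0.001]
wrist_force: [0.2, -1.0, 0.9]
width: 0.549
```

```bash
python3 -c "
from h import *
tins()
go((.703,.2165,.03,35),(.703,.2165,-.008,35))"
```

```text
side red 306 px [216. 228.] mean [0.6445 0.1672] circ [0.6433 0.1732] d 0.0764
side red 116 px [218. 249.] mean [0.6098 0.2388] circ [0.6142 0.2313] d 0.0676
side ora 260 px [271. 163.] mean [ 0.5688 -0.1499] circ [ 0.5685 -0.1503] d 0.0742
side ora 171 px [272. 180.] mean [ 0.5451 -0.0755] circ [ 0.5506 -0.0923] d 0.0845
side ora 168 px [218. 193.] mean [0.6898 0.0288] circ [0.6899 0.028 ] d 0.1016
t 17.88 at [0.6994 0.2201 0.0985] psi 40.06 F [-0.3 -0.2 -0.3] w 0.546 q [ 0.27  0.44  1.56 -0.    1.14  1.14]
  -> (0.703, 0.2165, 0.03, 35) [0.0004 0.0051 0.0685] [0.0003 0.0003 0.0883] rows 2.0
  -> (0.703, 0.2165, -0.008, 35) [0.0004 0.0051 0.1065] [0.0003 0.0003 0.0883] rows 3.0
```

Orange is in ring_2 but about 6-7 mm short in -y, so I'll nudge it later. Next is the red push, first leg.

Request:
{"api": "apply_moves", "payload": {
  "deltas": [
    [0,0.005,0.035,0,0,0.088,0.45],
    [0,0.005,0.07,0,0,0.088,0.45],
    [0,0.005,0.095,0,0,0.088,0.45],
    [0,0.005,0.1065,0,0,0.088,0.45],
    [0,0.005,0.1065,0,0,0.088,0.45],
    [0,0.005,0.1065,0,0,0.088,0.45]
  ]
}}

```text
time: 18.38
tool_pos: [0.7012, 0.2126, -0.0069]
tcp_rot: [2.996, 0.943, -0.003]
wrist_force: [-0.1, -0.1, -0.6]
width: 0.554
```

Request:
{"api": "apply_moves", "payload": {
  "deltas": [
    [-0.006,0,0,0,0,0,0.45],
    [-0.012,0,0,0,0,0,0.45],
    [-0.018,0,0,0,0,0,0.45],
    [-0.024,0,0,0,0,0,0.45],
    [-0.031,0,0,0,0,0,0.45],
    [-0.038,0,0,0,0,0,0.45],
    [-0.045,0,0,0,0,0,0.45],
    [-0.052,0,0,0,0,0,0.45]
  ]
}}

```text
time: 19.05
tool_pos: [0.6616, 0.1849, -0.0036]
tcp_rot: [2.996, 0.943, 0.011]
wrist_force: [3.8, 2.8, 2.1]
width: 0.55
```

Request:
{"api": "apply_moves", "payload": {
  "deltas": [
    [-0.008,0,0,0,0,0,0.45],
    [-0.016,0,0,0,0,0,0.45],
    [-0.024,0,0,0,0,0,0.45],
    [-0.032,0,0,0,0,0,0.45],
    [-0.04,0,0,0,0,0,0.45],
    [-0.048,0,0,0,0,0,0.45],
    [-0.048,0,0,0,0,0,0.45],
    [-0.02,0,0,0,0,0,0.45]
  ]
}}

```text
time: 19.72
tool_pos: [0.6378, 0.1698, -0.0067]
tcp_rot: [2.996, 0.941, -0.01]
wrist_force: [0.0, -0.7, -1.2]
width: 0.551
```

```bash
python3 -c "
from h import *
tins()
go()"
```

```text
side red 104 px [168. 168.] mean [ 0.892  -0.0255] circ [ 0.8792 -0.0243] d 0.1483
side red 328 px [242. 222.] mean [0.5786 0.1237] circ [0.5767 0.1235] d 0.0747
side red 114 px [243. 242.] mean [0.5503 0.1934] circ [0.5517 0.1904] d 0.0569
side ora 261 px [271. 163.] mean [ 0.5687 -0.1498] circ [ 0.5685 -0.1503] d 0.0742
side ora 180 px [271. 180.] mean [ 0.5465 -0.0756] circ [ 0.5499 -0.0901] d 0.0856
t 19.82 at [ 0.645   0.1738 -0.0052] psi 34.97 F [0.2 0.5 0. ] w 0.55 q [0.23 0.43 1.78 0.   0.92 1.19]
```

Red is at (0.577,0.1235). I'll re-aim for the straight push to ring_3.

```bash
python3 -c "
from h import *
go((.65,.22,-.008,61),(.581,.21,-.008,87.4))"
```

```text
t 19.82 at [ 0.645   0.1738 -0.0052] psi 34.97 F [0.2 0.5 0. ] w 0.55 q [0.23 0.43 1.78 0.   0.92 1.19]
  -> (0.65, 0.22, -0.008, 61) [ 0.0306 -0.035   0.0028] [ 0.0019 -0.0028 -0.4543] rows 4.0
  -> (0.581, 0.21, -0.008, 87.4) [-0.0317 -0.0664  0.0026] [ 0.0025 -0.0023 -0.9151] rows 8.0
```

Request:
{"api": "apply_moves", "payload": {
  "deltas": [
    [0.015,-0.018,0.002,0,0,-0.12,0.45],
    [0.03,-0.035,0.002,0,0,-0.24,0.45],
    [0.03,-0.035,0.002,0,0,-0.36,0.45],
    [0.03,-0.035,0.002,0,0,-0.454,0.45],
    [0.01,-0.045,0.002,0,0,-0.57,0.45],
    [-0.005,-0.055,0.002,0,0,-0.69,0.45],
    [-0.02,-0.062,0.002,0,0,-0.81,0.45],
    [-0.032,-0.066,0.002,0,0,-0.915,0.45]
  ]
}}

```text
time: 20.48
tool_pos: [0.5759, 0.2079, -0.0089]
tcp_rot: [-2.264, -2.177, 0.004]
wrist_force: [-0.4, -0.1, -0.8]
width: 0.55
```

```bash
python3 -c "
from h import *
tins()
go((.581,.205,-.008,87.4),(.5744,.067,-.008,87.4))"
```

```text
side red 101 px [168. 168.] mean [ 0.8929 -0.026 ] circ [ 0.8868 -0.0246] d 0.1527
side red 103 px [249. 223.] mean [0.5553 0.1178] circ [0.5654 0.1197] d 0.0672
side ora 130 px [272. 166.] mean [ 0.5627 -0.1359] circ [ 0.5634 -0.1397] d 0.0689
side ora 177 px [271. 180.] mean [ 0.5459 -0.0755] circ [ 0.5506 -0.0923] d 0.0845
t 20.58 at [ 0.5751  0.2074 -0.0092] psi 87.42 F [-0.3 -0.   0.1] w 0.55 q [ 0.31  0.35  1.91 -0.    0.89  0.35]
  -> (0.581, 0.205, -0.008, 87.4) [-0.0021  0.006  -0.0012] [-0.004   0.0018  0.0003] rows 1.0
  -> (0.5744, 0.067, -0.008, 87.4) [-0.1403  0.0056 -0.0009] [-0.004   0.0018  0.0003] rows 4.0
```

Request:
{"api": "apply_moves", "payload": {
  "deltas": [
    [0,0.0055,0,0,0,0,0.45],
    [-0.012,0.0055,0,0,0,0,0.45],
    [-0.022,0.0055,0,0,0,0,0.45],
    [-0.028,0.0055,0,0,0,0,0.45],
    [-0.034,0.0055,0,0,0,0,0.45],
    [-0.041,0.0055,0,0,0,0,0.45],
    [-0.049,0.0055,0,0,0,0,0.45],
    [-0.057,0.0055,0,0,0,0,0.45]
  ]
}}

```text
time: 21.25
tool_pos: [0.5819, 0.1509, -0.0082]
tcp_rot: [2.272, 2.169, 0.002]
wrist_force: [-0.0, 4.0, -0.4]
width: 0.549
```

Request:
{"api": "apply_moves", "payload": {
  "deltas": [
    [-0.008,0,0,0,0,0,0.45],
    [-0.016,0,0,0,0,0,0.45],
    [-0.024,0,0,0,0,0,0.45],
    [-0.032,0,0,0,0,0,0.45],
    [-0.04,0,0,0,0,0,0.45],
    [-0.048,0,0,0,0,0,0.45],
    [-0.056,0,0,0,0,0,0.45],
    [-0.06,0,0,0,0,0,0.45]
  ]
}}

```text
time: 21.92
tool_pos: [0.5787, 0.0902, -0.0082]
tcp_rot: [2.272, 2.169, -0.0]
wrist_force: [0.5, 4.8, 0.7]
width: 0.549
```

Request:
{"api": "apply_moves", "payload": {
  "deltas": [
    [-0.006,0,0,0,0,0,0.45],
    [-0.012,0,0,0,0,0,0.45],
    [-0.017,0,0,0,0,0,0.45],
    [-0.022,0,0,0,0,0,0.45],
    [-0.022,0,0,0,0,0,0.45],
    [-0.022,0,0,0,0,0,0.45],
    [0,0,0,0,0,0,0.45],
    [0.03,0,0,0,0,0,0.45]
  ]
}}

```text
time: 22.58
tool_pos: [0.5796, 0.1191, -0.0088]
tcp_rot: [2.275, 2.166, -0.004]
wrist_force: [0.6, 0.8, -1.2]
width: 0.549
```

```bash
python3 -c "
from h import *
tins()
go()"
```

```text
side red 104 px [168. 168.] mean [ 0.8921 -0.0251] circ [ 0.8868 -0.0246] d 0.1527
side red 165 px [259. 196.] mean [0.5621 0.0059] circ [0.5684 0.0114] d 0.0709
side ora 262 px [271. 163.] mean [ 0.5687 -0.1497] circ [ 0.5683 -0.1495] d 0.0747
side ora 184 px [271. 180.] mean [ 0.546  -0.0761] circ [ 0.5502 -0.0918] d 0.087
side ora 166 px [218. 193.] mean [0.69   0.0297] circ [0.6899 0.028 ] d 0.1016
t 22.68 at [ 0.5801  0.1234 -0.0085] psi 87.51 F [-0.7 -0.8  0.1] w 0.553 q [0.17 0.32 1.95 0.   0.87 0.21]
```

Request:
{"api": "apply_moves", "payload": {
  "deltas": [
    [0,0,-0.04,0,0,0,0.45],
    [0,0,-0.08,0,0,0,0.45],
    [0,0,-0.12,0,0,0,0.45],
    [0.04,-0.03,-0.15,0,0,0,0.45],
    [0.07,-0.05,-0.15,0,0,0,0.45],
    [0.1,-0.08,-0.15,0,0,0,0.45],
    [0.13,-0.1,-0.15,0,0,0,0.45],
    [0.16,-0.12,-0.15,0,0,0,0.45]
  ]
}}

```text
time: 23.35
tool_pos: [0.4664, 0.2866, 0.142]
tcp_rot: [2.272, 2.168, -0.001]
wrist_force: [0.9, 0.5, -0.0]
width: 0.553
```

Request:
{"api": "apply_moves", "payload": {
  "deltas": [
    [0.03,-0.02,0,0,0,0,0.45],
    [0.05,-0.04,0,0,0,0,0.45],
    [0.05,-0.06,0,0,0,0,0.45],
    [0.05,-0.06,0,0,0,0,0.45]
  ]
}}

```text
time: 23.68
tool_pos: [0.4064, 0.3392, 0.1408]
tcp_rot: [-2.268, -2.174, 0.006]
wrist_force: [0.0, -0.6, -0.9]
width: 0.551
```

```bash
python3 -c "
from h import *
tins()
for n in('top','side'): show(n,grab(n),'yel',(22,120,90),(33,255,255),0,25,(250,140,460,250) if n=='top' else (230,120,320,240))
go()"
```

```text
top red 292 px [293. 172.] mean [0.5905 0.0082] circ [0.5769 0.0125] d 0.0734
top ora 62 px [291. 131.] mean [0.6907 0.0092] circ [0.6905 0.002 ] d 0.0532
top ora 189 px [367. 179.] mean [ 0.5688 -0.1677] circ [ 0.5682 -0.1602] d 0.0595
side red 103 px [168. 168.] mean [ 0.8929 -0.0269] circ [ 0.8868 -0.0246] d 0.1527
side red 224 px [251. 197.] mean [0.5827 0.0179] circ [0.5756 0.0142] d 0.0728
side ora 167 px [218. 192.] mean [0.69   0.0285] circ [0.6899 0.028 ] d 0.1016
top yel px [424.3 183.9] n 342 mean [ 0.5697 -0.3268] circ [ 0.5718 -0.3266] d 0.1265
top yel px [354.2 191.6] n 251 mean [ 0.5534 -0.1478] circ [ 0.5722 -0.1566] d 0.126
top yel px [290.8 194.5] n 230 mean [0.5493 0.0134] circ [0.5724 0.0139] d 0.126
side yel px [280.9 136.1] n 41 mean [ 0.6002 -0.3726] circ [ 0.5893 -0.3586] d 0.0974
side yel px [296.2 151.6] n 32 mean [ 0.5219 -0.3061] circ [ 0.5275 -0.3108] d 0.0759
side yel px [243.7 218.5] n 67 mean [0.5998 0.0529] circ [0.5914 0.0362] d 0.1086
t 23.88 at [0.4108 0.3386 0.1416] psi 87.34 F [ 0.4  0.3 -0. ] w 0.55 q [ 0.64  0.04  1.97 -0.    1.13  0.69]
```

Request:
{"api": "apply_moves", "payload": {
  "deltas": [
    [0.02,-0.03,0,0,0,0,0.45],
    [0.04,-0.06,0,0,0,0,0.45],
    [0.06,-0.1,0,0,0,0,0.45],
    [0.08,-0.135,0,0,0,0,0.45],
    [0.1,-0.17,0,0,0,0,0.45],
    [0.11,-0.2,0,0,0,0,0.45],
    [0.12,-0.23,0,0,0,0,0.45],
    [0.12,-0.23,0,0,0,0,0.45]
  ]
}}

```text
time: 24.55
tool_pos: [0.1827, 0.4712, 0.1417]
tcp_rot: [-2.268, -2.171, 0.001]
wrist_force: [0.4, -0.2, -0.0]
width: 0.55
```

```bash
python3 -c "
from h import *
go((.4108,.3386,.1416,87.34))
tins()
im2=grab('top');b=cv2.resize(im2[90:270,180:480][:,:,::-1],(800,480),interpolation=cv2.INTER_CUBIC)
cv2.imwrite('pics/c11.png',b)
for n in('top','side'): show(n,grab(n),'yel',(22,120,90),(33,255,255),0,25,(250,140,460,250) if n=='top' else (230,120,320,240))"
```

```text
t 24.55 at [0.1827 0.4712 0.1417] psi 87.5 F [ 0.4 -0.2 -0. ] w 0.55 q [ 1.15 -0.01  2.02  0.    1.13  1.19]
  -> (0.4108, 0.3386, 0.1416, 87.34) [-0.1225  0.2336 -0.0004] [-0.0018 -0.0006  0.0028] rows 7.0
top red 678 px [291. 178.] mean [0.5765 0.012 ] circ [0.5731 0.0132] d 0.0764
top ora 205 px [301. 131.] mean [ 0.6924 -0.0137] circ [ 0.6913 -0.0141] d 0.0847
top ora 782 px [359. 180.] mean [ 0.5677 -0.1492] circ [ 0.568  -0.1493] d 0.0757
side red 102 px [168. 168.] mean [ 0.8931 -0.027 ] circ [ 0.8868 -0.0246] d 0.1527
side red 326 px [255. 197.] mean [0.5735 0.0137] circ [0.5738 0.0133] d 0.0746
side ora 264 px [271. 163.] mean [ 0.5689 -0.1499] circ [ 0.5691 -0.1502] d 0.0753
side ora 155 px [272. 180.] mean [ 0.5449 -0.0754] circ [ 0.551  -0.0936] d 0.084
side ora 168 px [219. 192.] mean [0.6899 0.0285] circ [0.6899 0.028 ] d 0.1016
top yel px [424.1 183.7] n 353 mean [ 0.5702 -0.3264] circ [ 0.5718 -0.3269] d 0.1266
top yel px [354.1 191.3] n 258 mean [ 0.5542 -0.1475] circ [ 0.5719 -0.1567] d 0.1266
top yel px [290.8 194.4] n 233 mean [0.5494 0.0136] circ [0.5724 0.0139] d 0.126
side yel px [285.1 145. ] n 132 mean [ 0.5708 -0.329 ] circ [ 0.5723 -0.3296] d 0.1278
side yel px [271.  180.9] n 115 mean [ 0.5656 -0.1351] circ [ 0.5725 -0.1592] d 0.1281
side yel px [255.4 217.4] n 129 mean [0.5652 0.0374] circ [0.5721 0.0121] d 0.1277
```

View pics/c11.png

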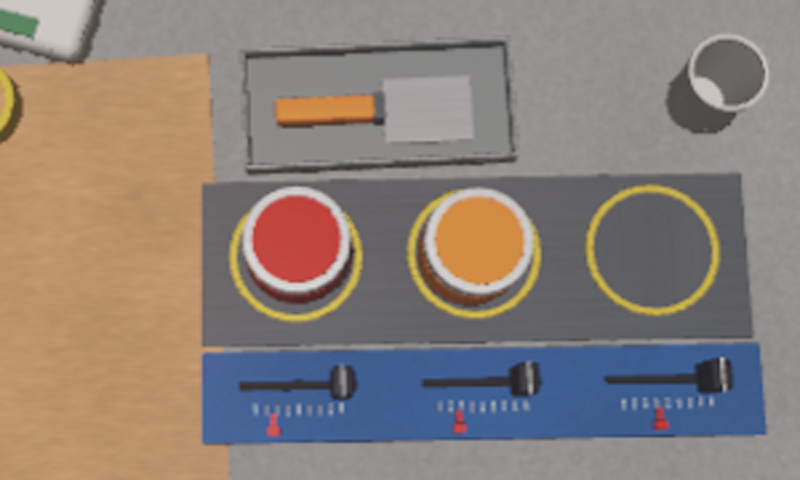

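Red is centred in ring_3 to within 1 mm. Orange is off by (-4,+7.5) mm, so it needs a diagonal nudge of (+4,-7.5) mm. The knife lies in the tray and all sliders are off.

```bash
python3 -c "
from h import *
go((.533,-.0835,.11,118))"
```

```text
t 24.8 at [0.1874 0.4694 0.1417] psi 87.25 F [-0.6  0.6 -0.6] w 0.549 q [ 1.14 -0.01  2.02 -0.    1.13  1.19]
  -> (0.533, -0.0835, 0.11, 118) [-0.5357  0.3717  0.032 ] [ 6.000e-04  2.000e-04 -5.366e-01] rows 16.0
```

Request:
{"api": "apply_moves", "payload": {
  "deltas": [
    [-0.536,0.372,0.0,0,0,-0.537,0.45],
    [-0.536,0.372,0.0,0,0,-0.537,0.45],
    [-0.536,0.372,0.0,0,0,-0.537,0.45],
    [-0.536,0.372,0.0,0,0,-0.537,0.45],
    [-0.536,0.372,0.0,0,0,-0.537,0.45],
    [-0.536,0.372,0.0,0,0,-0.537,0.45],
    [-0.536,0.372,0.0,0,0,-0.537,0.45],
    [-0.536,0.372,0.0,0,0,-0.537,0.45]
  ]
}}

```text
time: 25.47
tool_pos: [0.355, 0.2007, 0.1422]
tcp_rot: [1.617, 2.692, 0.001]
wrist_force: [1.2, 0.0, -0.4]
width: 0.551
```

```bash
python3 -c "
from h import *
go((.533,-.0835,.11,118))"
```

```text
t 25.47 at [0.355  0.2007 0.1422] psi 118.01 F [ 1.2  0.  -0.4] w 0.551 q [ 0.45 -0.22  2.2  -0.    1.16 -0.03]
  -> (0.533, -0.0835, 0.11, 118) [-0.3345  0.0236  0.0323] [0.0013 0.0004 0.0001] rows 9.0
```

Request:
{"api": "apply_moves", "payload": {
  "deltas": [
    [-0.3345,0.0236,0.0,0,0,0,0.45],
    [-0.3345,0.0236,0.0,0,0,0,0.45],
    [-0.3345,0.0236,0.0,0,0,0,0.45],
    [-0.3345,0.0236,0.0,0,0,0,0.45],
    [-0.3345,0.0236,0.0,0,0,0,0.45],
    [-0.3345,0.0236,0.0,0,0,0,0.45],
    [-0.3345,0.0236,0.0,0,0,0,0.45],
    [-0.3345,0.0236,0.0,0,0,0,0.45]
  ]
}}

```text
time: 26.13
tool_pos: [0.5315, -0.0827, 0.1418]
tcp_rot: [1.619, 2.692, -0.0]
wrist_force: [0.7, 0.4, 1.1]
width: 0.547
```

Request:
{"api": "apply_moves", "payload": {
  "deltas": [
    [-0.005,0,0.0,0,0,0,0.45],
    [-0.005,0,0.0,0,0,0,0.45],
    [-0.005,0,0.0,0,0,0,0.45]
  ]
}}

```text
time: 26.38
tool_pos: [0.5326, -0.0842, 0.1413]
tcp_rot: [-1.619, -2.691, 0.0]
wrist_force: [-0.1, 0.6, 0.0]
width: 0.554
```

```bash
python3 -c "
from h import *
tins()
go((.533,-.0835,-.008,118))"
```

```text
top red 157 px [296. 171.] mean [0.5934 0.0013] circ [0.5866 0.0075] d 0.0658
top ora 130 px [369. 187.] mean [ 0.5512 -0.1712] circ [ 0.5525 -0.1713] d 0.0526
side red 100 px [168. 168.] mean [ 0.893  -0.0263] circ [ 0.8868 -0.0246] d 0.1527
side red 326 px [255. 197.] mean [0.5735 0.0137] circ [0.5738 0.0133] d 0.0746
side ora 110 px [274. 164.] mean [ 0.559  -0.1479] circ [ 0.5662 -0.1487] d 0.0705
side ora 168 px [219. 192.] mean [0.6899 0.0285] circ [0.6899 0.028 ] d 0.1016
t 26.48 at [ 0.5322 -0.0825  0.1414] psi 118.12 F [-0.  -0.6  0.3] w 0.55 q [-0.2   0.05  1.96  0.    1.14 -0.69]
  -> (0.533, -0.0835, -0.008, 118) [-0.0014  0.0004  0.1494] [-0.0007 -0.001   0.002 ] rows 4.0
```

Request:
{"api": "apply_moves", "payload": {
  "deltas": [
    [0,0,0.035,0,0,0,0.45],
    [0,0,0.07,0,0,0,0.45],
    [0,0,0.105,0,0,0,0.45],
    [0,0,0.13,0,0,0,0.45],
    [0,0,0.145,0,0,0,0.45],
    [0,0,0.149,0,0,0,0.45],
    [0,0,0.149,0,0,0,0.45],
    [0,0,0.149,0,0,0,0.45]
  ]
}}

```text
time: 27.15
tool_pos: [0.5337, -0.0822, -0.0062]
tcp_rot: [1.613, 2.695, 0.001]
wrist_force: [-0.5, 0.5, -0.2]
width: 0.55
```

```bash
python3 -c "
from h import *
go((.5464,-.1086,-.008,118))"
```

```text
t 27.15 at [ 0.5337 -0.0822 -0.0062] psi 118.21 F [-0.5  0.5 -0.2] w 0.55 q [-0.2   0.23  2.07  0.    0.85 -0.69]
  -> (0.5464, -0.1086, -0.008, 118) [-0.0292 -0.0013  0.0018] [0.0009 0.0007 0.0036] rows 1.0
```

Request:
{"api": "apply_moves", "payload": {
  "deltas": [
    [-0.008,-0.001,0,0,0,0,0.45],
    [-0.015,-0.001,0,0,0,0,0.45],
    [-0.019,-0.001,0,0,0,0,0.45],
    [-0.022,-0.001,0,0,0,0,0.45],
    [-0.025,-0.001,0,0,0,0,0.45],
    [-0.028,-0.001,0,0,0,0,0.45],
    [-0.03,-0.001,0,0,0,0,0.45],
    [-0.03,-0.001,0,0,0,0,0.45]
  ]
}}

```text
time: 27.82
tool_pos: [0.5475, -0.1092, -0.0059]
tcp_rot: [1.616, 2.694, 0.003]
wrist_force: [-1.3, 6.0, 5.9]
width: 0.548
```

Request:
{"api": "apply_moves", "payload": {
  "deltas": [
    [0.01,0,0,0,0,0,0.45],
    [0.024,0,0,0,0,0,0.45],
    [0.024,0,-0.03,0,0,0,0.45],
    [0.024,0,-0.07,0,0,0,0.45],
    [0.024,0,-0.105,0,0,0,0.45],
    [0.024,0,-0.13,0,0,0,0.45]
  ]
}}

```text
time: 28.32
tool_pos: [0.5358, -0.0883, 0.126]
tcp_rot: [1.613, 2.692, 0.001]
wrist_force: [0.8, -0.4, -0.6]
width: 0.55
```

```bash
python3 -c "
from h import *
tins()
go((.43,.25,.12,90),(.40,.12,.12,90))"
```

```text
top red 162 px [295. 170.] mean [0.594  0.0033] circ [0.5854 0.0087] d 0.0673
top ora 171 px [371. 186.] mean [ 0.5528 -0.1769] circ [ 0.5573 -0.1739] d 0.0594
side red 100 px [168. 168.] mean [ 0.8931 -0.0272] circ [ 0.8868 -0.0246] d 0.1527
side red 326 px [255. 197.] mean [0.5735 0.0137] circ [0.5738 0.0133] d 0.0746
side ora 120 px [274. 162.] mean [ 0.5624 -0.1567] circ [ 0.569 -0.158] d 0.071
side ora 168 px [219. 192.] mean [0.6899 0.0285] circ [0.6899 0.028 ] d 0.1016
t 28.42 at [ 0.539  -0.089   0.1288] psi 118.14 F [ 1.3  0.3 -0.1] w 0.552 q [-0.21  0.07  1.96 -0.    1.1  -0.7 ]
  -> (0.43, 0.25, 0.12, 90) [0.3504 0.0637 0.0069] [0.0097 0.0049 0.4912] rows 9.0
  -> (0.4, 0.12, 0.12, 90) [ 0.2499 -0.0241  0.0069] [0.0097 0.0049 0.4912] rows 7.0
```

The nudge moved the tin by about (+3,-9) mm in the shadowed side view. I'll swing to the right, where the arm casts no shadow, turn toward yaw 0 for the sliders, and look properly.

Request:
{"api": "apply_moves", "payload": {
  "deltas": [
    [-0.02,-0.035,-0.03,0,0,0.12,0.45],
    [-0.04,-0.07,-0.03,0,0,0.24,0.45],
    [-0.06,-0.1,-0.03,0,0,0.36,0.45],
    [-0.075,-0.135,-0.03,0,0,0.48,0.45],
    [-0.095,-0.17,-0.03,0,0,0.6,0.45],
    [-0.115,-0.205,-0.03,0,0,0.72,0.45],
    [-0.13,-0.24,-0.03,0,0,0.84,0.45],
    [-0.145,-0.27,-0.03,0,0,0.96,0.45]
  ]
}}

```text
time: 29.08
tool_pos: [0.3629, -0.3442, 0.1514]
tcp_rot: [-2.681, -1.635, 0.001]
wrist_force: [-0.3, -0.2, -0.1]
width: 0.549
```

```bash
python3 -c "
from h import *
go((.3,-.45,.15,0))"
```

```text
t 29.08 at [ 0.3629 -0.3442  0.1514] psi 62.76 F [-0.3 -0.2 -0.1] w 0.549 q [-0.81 -0.03  2.02 -0.    1.15 -0.33]
  -> (0.3, -0.45, 0.15, 0) [-0.1229 -0.0075  0.0014] [-2.0000e-03  1.0000e-03  1.0953e+00] rows 9.0
```

Request:
{"api": "apply_moves", "payload": {
  "deltas": [
    [-0.03,-0.002,0,0,0,0.12,0.45],
    [-0.06,-0.004,0,0,0,0.24,0.45],
    [-0.09,-0.006,0,0,0,0.36,0.45],
    [-0.12,-0.0075,0,0,0,0.48,0.45],
    [-0.123,-0.0075,0,0,0,0.6,0.45],
    [-0.123,-0.0075,0,0,0,0.72,0.45],
    [-0.123,-0.0075,0,0,0,0.84,0.45],
    [-0.123,-0.0075,0,0,0,0.965,0.45]
  ]
}}

```text
time: 29.75
tool_pos: [0.3022, -0.449, 0.151]
tcp_rot: [-3.133, -0.204, 0.002]
wrist_force: [-0.3, 0.4, -0.1]
width: 0.555
```

```bash
cat >> h.py <<'E'
def ptrs(im,n):
    L=cv2.cvtColor(im,cv2.COLOR_RGB2LAB).astype(float); w=np.clip(L[:,:,1]-150,0,None)
    for k,y in ((3,.037),(2,-.134),(1,-.318)):
        u=proj(n,[[.409,y,.016]])[0]; g=np.zeros_like(w); cv2.circle(g,tuple(int(v) for v in u.round()),6,1,-1); g*=w
        ys,xs=np.nonzero(g); W=g[ys,xs]; P=ray(n,np.c_[xs,ys],.016); print(n,'ptr',k,(P*W[:,None]).sum(0)[:2]/W.sum(),len(W))
E
python3 -c "
from h import *
tins()
for n in('top','side'):
  im=grab(n); ptrs(im,n); show(n,im,'yel',(22,120,90),(33,255,255),0,25,(250,140,460,250) if n=='top' else (230,120,320,240))
go((.447,-.026,.12,0))"
```

```text
top red 571 px [291. 176.] mean [0.5803 0.0119] circ [0.5729 0.0134] d 0.0756
top ora 188 px [300. 131.] mean [ 0.6925 -0.0128] circ [ 0.6913 -0.0141] d 0.0847
top ora 750 px [363. 179.] mean [ 0.5702 -0.1584] circ [ 0.5698 -0.1579] d 0.0759
side red 101 px [168. 168.] mean [ 0.8927 -0.0262] circ [ 0.8868 -0.0246] d 0.1527
side red 326 px [255. 197.] mean [0.5735 0.0137] circ [0.5738 0.0133] d 0.0746
side ora 264 px [272. 162.] mean [ 0.5705 -0.1571] circ [ 0.5709 -0.1578] d 0.075
side ora 124 px [271. 179.] mean [ 0.547  -0.0795] circ [ 0.5507 -0.0904] d 0.0747
side ora 168 px [219. 192.] mean [0.6899 0.0285] circ [0.6899 0.028 ] d 0.1016
top ptr 3 [0.4097599  0.03756103] 33
top ptr 2 [ 0.40871254 -0.13331056] 29
top ptr 1 [ 0.40804659 -0.31789252] 33
top yel px [424.2 183.8] n 351 mean [ 0.5699 -0.3266] circ [ 0.5718 -0.3269] d 0.1266
top yel px [350.2 190.6] n 234 mean [ 0.5562 -0.1377] circ [ 0.5721 -0.1566] d 0.126
top yel px [290.7 194.5] n 231 mean [0.5493 0.0136] circ [0.5724 0.0139] d 0.126
side ptr 3 [0.41033425 0.03571702] 18
side ptr 2 [ 0.40977782 -0.13508627] 15
side ptr 1 [ 0.40908625 -0.32015724] 12
side yel px [285.6 144. ] n 122 mean [ 0.5704 -0.3346] circ [ 0.572  -0.3293] d 0.1287
side yel px [270.6 180.9] n 117 mean [ 0.5669 -0.1348] circ [ 0.5721 -0.1587] d 0.1281
side yel px [255.4 217.4] n 127 mean [0.5649 0.0375] circ [0.5724 0.0117] d 0.1278
t 29.95 at [ 0.3028 -0.4492  0.1517] psi 8.05 F [-0.2 -0.1 -0.2] w 0.548 q [-1.02  0.05  1.94 -0.    1.16  0.41]
  -> (0.447, -0.026, 0.12, 0) [ 0.202  -0.3988  0.0322] [-0.0015  0.0009  0.1405] rows 11.0
```

Both tins are in place: orange is within 2.5 mm and red within 1 mm. Measured against the rings, the pointers are +23.8 mm (3) and +23.4 mm (2) from the ring lines, which puts them at world y ≈0.0367 and -0.1342. Next I'll go above heat_3 at (0.447,-0.027).

Request:
{"api": "apply_moves", "payload": {
  "deltas": [
    [0.02,-0.04,0,0,0,0.07,0.45],
    [0.04,-0.08,0,0,0,0.14,0.45],
    [0.06,-0.115,0,0,0,0.14,0.45],
    [0.078,-0.15,0,0,0,0.14,0.45],
    [0.095,-0.19,0,0,0,0.14,0.45],
    [0.115,-0.225,0,0,0,0.14,0.45],
    [0.135,-0.265,0,0,0,0.14,0.45],
    [0.15,-0.3,0,0,0,0.14,0.45]
  ]
}}

```text
time: 30.62
tool_pos: [0.4105, -0.1326, 0.1528]
tcp_rot: [3.141, -0.0, 0.001]
wrist_force: [0.4, 0.3, -0.1]
width: 0.548
```

```bash
python3 -c "
from h import *
go((.447,-.027,.07,0))"
```

```text
t 30.62 at [ 0.4105 -0.1326  0.1528] psi -0.01 F [ 0.4  0.3 -0.1] w 0.548 q [-0.37 -0.18  2.15  0.    1.17  1.2 ]
  -> (0.447, -0.027, 0.07, 0) [ 0.0364 -0.1057  0.0828] [ 0.0003 -0.0009 -0.0002] rows 4.0
```

Request:
{"api": "apply_moves", "payload": {
  "deltas": [
    [0.0125,-0.035,0,0,0,0,0.45],
    [0.025,-0.07,0.0,0,0,0,0.45],
    [0.0364,-0.1057,0.02,0,0,0,0.45],
    [0.0364,-0.1057,0.05,0,0,0,0.45],
    [0.0364,-0.1057,0.07,0,0,0,0.45],
    [0.0364,-0.1057,0.07,0,0,0,0.45],
    [0.0364,-0.1057,0.07,0,0,0,0.45]
  ]
}}

```text
time: 31.2
tool_pos: [0.4453, -0.0286, 0.0816]
tcp_rot: [-3.141, 0.001, 0.006]
wrist_force: [0.3, -0.3, -0.3]
width: 0.55
```

```bash
python3 -c "
from h import *
go((.447,-.027,-.008,0))
im=grab('side');cv2.imwrite('pics/c12.png',cv2.resize(im[140:250,240:340][:,:,::-1],(500,550),interpolation=cv2.INTER_CUBIC))"
```

```text
t 31.2 at [ 0.4453 -0.0286  0.0816] psi -0.03 F [ 0.3 -0.3 -0.3] w 0.55 q [-0.12 -0.06  2.19 -0.    1.02  1.45]
  -> (0.447, -0.027, -0.008, 0) [ 0.002  -0.0015  0.0896] [-0.0004  0.0036 -0.0006] rows 3.0
```

View pics/c12.png

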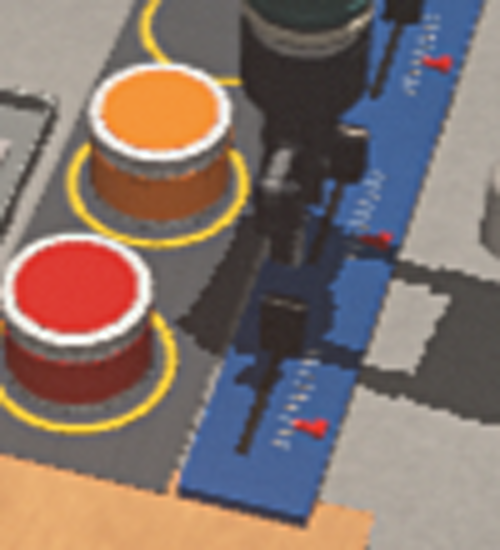

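The jaws hang above heat_3 (grip at crop (283,320)) and both tins stand in their rings. I'll go down and grip.

Request:
{"api": "apply_moves", "payload": {
  "deltas": [
    [0.001,-0.001,0.03,0,0,0,0.45],
    [0.001,-0.001,0.05,0,0,0,0.45],
    [0.001,-0.001,0.07,0,0,0,0.45],
    [0.001,-0.001,0.082,0,0,0,0.45],
    [0.001,-0.001,0.086,0,0,0,0.45],
    [0.001,-0.001,0.086,0,0,0,0.45]
  ]
}}

```text
time: 31.75
tool_pos: [0.4484, -0.0288, -0.0027]
tcp_rot: [3.142, -0.006, 0.001]
wrist_force: [-1.0, -0.2, -0.8]
width: 0.55
```

Request:
{"api": "apply_moves", "payload": {
  "deltas": [
    [0,0,0,0,0,0,0.6],
    [0,0,0,0,0,0,0.7],
    [0,0,0,0,0,0,0.8],
    [0,0,0,0,0,0,0.9],
    [0,0,0,0,0,0,0.9],
    [0,0,0,0,0,0,0.9]
  ],
  "squeeze": 25
}}

```text
time: 32.25
tool_pos: [0.4498, -0.0241, -0.0008]
tcp_rot: [-3.135, 0.01, -0.005]
wrist_force: [-0.9, 18.8, 7.7]
width: 0.228
```

```bash
python3 -c "
from h import *
go((.447,.0367,-.004,0))"
```

```text
t 32.25 at [ 0.4498 -0.0241 -0.0008] psi -0.35 F [-0.9 18.8  7.7] w 0.228 q [-0.11  0.06  2.25  0.01  0.83  1.46]
  -> (0.447, 0.0367, -0.004, 0) [-0.0032 -0.0608  0.0036] [-0.0069 -0.0032 -0.0062] rows 2.0
```

The grip centred itself on the slider at its end stop, y≈-0.024 with a small side load. I'll slide it +64 mm.

Request:
{"api": "apply_moves", "payload": {
  "deltas": [
    [0,-0.008,0,0,0,0,0.9],
    [0,-0.018,0,0,0,0,0.9],
    [0,-0.028,0,0,0,0,0.9],
    [0,-0.038,0,0,0,0,0.9],
    [0,-0.048,0,0,0,0,0.9],
    [0,-0.058,0,0,0,0,0.9],
    [0,-0.066,0,0,0,0,0.9],
    [0,-0.066,0,0,0,0,0.9]
  ]
}}

```text
time: 32.92
tool_pos: [0.45, 0.0389, -0.0008]
tcp_rot: [-3.141, 0.004, -0.005]
wrist_force: [-3.5, 1.4, 6.1]
width: 0.226
```

```bash
python3 -c "
from h import *
go((.447,.039,-.004,0))"
```

```text
t 32.92 at [ 0.45    0.0389 -0.0008] psi -0.13 F [-3.5  1.4  6.1] w 0.226 q [0.03 0.06 2.25 0.   0.83 1.6 ]
  -> (0.447, 0.039, -0.004, 0) [-0.003  -0.0001  0.0032] [-0.0005 -0.0033 -0.0022] rows 1.0
```

Request:
{"api": "apply_moves", "payload": {
  "deltas": [
    [0,0,0,0,0,0,0.75],
    [0,0,0,0,0,0,0.5],
    [0,0,0,0,0,0,0.45],
    [0,0,0,0,0,0,0.45],
    [0,0,-0.03,0,0,0,0.45],
    [0,0,-0.06,0,0,0,0.45],
    [0,0,-0.09,0,0,0,0.45],
    [0,0.03,-0.09,0,0,0,0.45]
  ]
}}

```text
time: 33.58
tool_pos: [0.4534, 0.0102, 0.0931]
tcp_rot: [-3.14, 0.0, -0.018]
wrist_force: [1.6, -0.2, 0.1]
width: 0.553
```

```bash
python3 -c "
from h import *
go((.448,-.1955,.09,0))"
```

```text
t 33.58 at [0.4534 0.0102 0.0931] psi -0.01 F [ 1.6 -0.2  0.1] w 0.553 q [-0.03 -0.08  2.18  0.    1.03  1.54]
  -> (0.448, -0.1955, 0.09, 0) [-0.0054  0.2057  0.0026] [-0.0018 -0.0112 -0.0001] rows 5.0
```

Request:
{"api": "apply_moves", "payload": {
  "deltas": [
    [-0.002,0.035,0,0,0,0,0.45],
    [-0.003,0.07,0,0,0,0,0.45],
    [-0.004,0.105,0,0,0,0,0.45],
    [-0.004,0.14,0,0,0,0,0.45],
    [-0.004,0.175,0,0,0,0,0.45],
    [-0.004,0.206,0,0,0,0,0.45],
    [-0.004,0.206,0,0,0,0,0.45],
    [-0.004,0.206,0,0,0,0,0.45]
  ]
}}

```text
time: 34.25
tool_pos: [0.4432, -0.1998, 0.0867]
tcp_rot: [-3.141, 0.011, 0.0]
wrist_force: [0.4, 0.2, -0.6]
width: 0.548
```

```bash
cat >> h.py <<'E'
def slid(n,im,x0,ys):  # dark grip top on the blue strip near each y: bright-insensitive mask, extents of the top face
    for y in ys:
        P=proj(n,[[.447,y,.0545]])[0]; h=cv2.cvtColor(im,cv2.COLOR_RGB2HSV); m=((h[:,:,1]<110)|(h[:,:,2]<40)).astype(np.uint8)
        g=np.zeros_like(m); cv2.circle(g,tuple(int(v) for v in P.round()),12,1,-1); b=np.argwhere(m*g)[:,::-1].astype(float)
        X=ray(n,b,.0545)[:,:2]; s=X[abs(X[:,0]-.447)<.008]; print(n,'slider',y,len(b),'y range',np.percentile(s[:,1],[2,98]).round(4) if len(s) else None)
E
python3 -c "
from h import *
go((.448,-.1955,-.004,0))
im=grab('side');a=cv2.resize(im[185:245,275:325][:,:,::-1],(400,480),interpolation=cv2.INTER_CUBIC)
im2=grab('top');b=cv2.resize(im2[215:263,265:305][:,:,::-1],(400,480),interpolation=cv2.INTER_CUBIC)
cv2.imwrite('pics/c13.png',np.hstack([a,b]))
slid('top',im2,0,[.038]);slid('side',im,0,[.038]);ptrs(im2,'top');ptrs(im,'side');tins()"
```

```text
t 34.25 at [ 0.4432 -0.1998  0.0867] psi -0.41 F [ 0.4  0.2 -0.6] w 0.548 q [-0.47  0.01  2.11  0.    1.02  1.1 ]
  -> (0.448, -0.1955, -0.004, 0) [ 0.0048 -0.0043  0.0907] [-0.0002  0.0001 -0.0071] rows 3.0
top slider 0.038 201 y range [0.0127 0.0648]
side slider 0.038 255 y range [-0.0035  0.0809]
top ptr 3 [0.40982126 0.03758342] 33
top ptr 2 [ 0.408692   -0.13333571] 31
top ptr 1 [ 0.40806843 -0.31787674] 34
side ptr 3 [0.41026024 0.03572905] 18
side ptr 2 [ 0.40982939 -0.13501901] 14
side ptr 1 [ 0.40906174 -0.32016559] 12
top red 292 px [291. 172.] mean [0.5909 0.0118] circ [0.5783 0.0136] d 0.0739
top ora 95 px [298. 130.] mean [ 0.6934 -0.0058] circ [ 0.6913 -0.0141] d 0.0847
top ora 352 px [369. 181.] mean [ 0.5653 -0.1719] circ [ 0.5672 -0.1684] d 0.0693
side red 98 px [168. 168.] mean [ 0.893  -0.0261] circ [ 0.8792 -0.0243] d 0.1483
side red 326 px [255. 197.] mean [0.5735 0.0137] circ [0.5738 0.0133] d 0.0746
side ora 265 px [272. 162.] mean [ 0.5705 -0.1573] circ [ 0.5709 -0.1578] d 0.075
side ora 140 px [272. 178.] mean [ 0.5456 -0.0813] circ [ 0.5514 -0.0964] d 0.0775
side ora 168 px [219. 192.] mean [0.6899 0.0285] circ [0.6899 0.028 ] d 0.1016
```

View pics/c13.png

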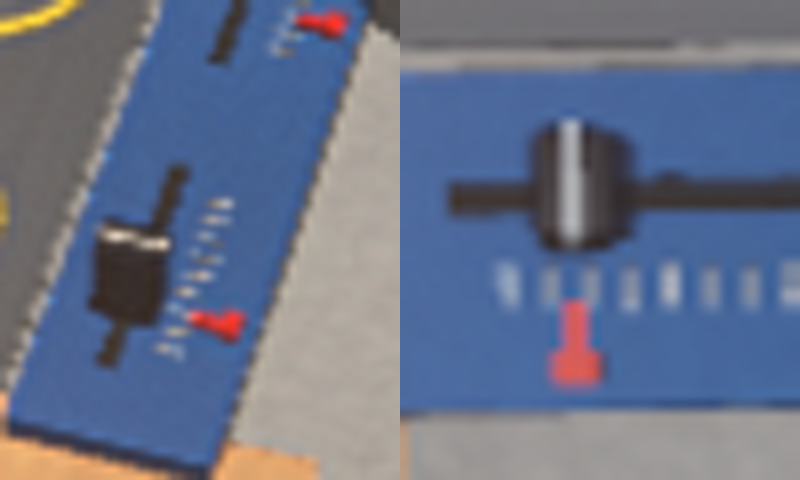

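```bash
cat >> h.py <<'E'
def line(n,im,y):  # white line on grip top near world y: weighted centroid
    L=cv2.cvtColor(im,cv2.COLOR_RGB2HSV).astype(float); P=proj(n,[[.447,y,.0545]])[0]
    r=7; m=np.zeros(L.shape[:2]); cv2.circle(m,tuple(int(v) for v in P.round()),r,1,-1)
    w=np.clip(L[:,:,2]-105,0,None)*(L[:,:,1]<75)*m; ys,xs=np.nonzero(w); W=w[ys,xs]
    c=(np.c_[xs,ys]*W[:,None]).sum(0)/W.sum(); print(n,'line px',c.round(2),len(W),'world',ray(n,[c],.0545)[0,:2].round(4))
E
python3 -c "
from h import *
print(ray('top',[(281.6,232.8)],.0545),ray('side',[(291.4,214.4)],.0545))
for n in('top','side'): line(n,grab(n),.038)
go((.448,-.1955,-.004,0))"
```

```text
[[0.44715362 0.03729074 0.0545    ]] [[0.44632242 0.03614231 0.0545    ]]
top line px [281.59 232.35] 28 world [0.4482 0.0373]
side line px [291.44 214.42] 12 world [0.4462 0.0362]
t 34.55 at [ 0.4433 -0.197   0.0866] psi -0.09 F [-0.6 -0.5 -0. ] w 0.552 q [-0.47  0.    2.11  0.    1.02  1.1 ]
  -> (0.448, -0.1955, -0.004, 0) [ 0.0047 -0.0014  0.0906] [-0.0003  0.0003 -0.0015] rows 3.0
```

The heat_3 line is at 0.0373 against the pointer's 0.0376 (top) and 0.0362 against 0.0357 (side), so it's set to about 0.5 mm. Now heat_2.

Request:
{"api": "apply_moves", "payload": {
  "deltas": [
    [0.005,-0.002,0.02,0,0,0,0.45],
    [0.005,-0.002,0.05,0,0,0,0.45],
    [0.005,-0.002,0.07,0,0,0,0.45],
    [0.005,-0.002,0.083,0,0,0,0.45],
    [0.005,-0.002,0.088,0,0,0,0.45],
    [0.005,-0.002,0.088,0,0,0,0.45]
  ]
}}

```text
time: 35.05
tool_pos: [0.4472, -0.1947, -0.0026]
tcp_rot: [-3.14, 0.003, 0.005]
wrist_force: [-0.2, -0.0, -0.4]
width: 0.551
```

Request:
{"api": "apply_moves", "payload": {
  "deltas": [
    [0,0,0,0,0,0,0.6],
    [0,0,0,0,0,0,0.7],
    [0,0,0,0,0,0,0.8],
    [0,0,0,0,0,0,0.9],
    [0,0,0,0,0,0,0.9],
    [0,0,0,0,0,0,0.9]
  ],
  "squeeze": 25
}}

```text
time: 35.55
tool_pos: [0.4493, -0.194, 0.0003]
tcp_rot: [-3.138, 0.007, -0.002]
wrist_force: [-0.5, 10.8, 5.5]
width: 0.226
```

```bash
python3 -c "
from h import *
go((.448,-.132,-.004,0))"
```

```text
t 35.55 at [ 4.493e-01 -1.940e-01  3.000e-04] psi -0.26 F [-0.5 10.8  5.5] w 0.226 q [-0.46  0.13  2.17  0.    0.84  1.11]
  -> (0.448, -0.132, -0.004, 0) [-0.0016 -0.0619  0.0045] [-0.0035 -0.0014 -0.0046] rows 2.0
```

Request:
{"api": "apply_moves", "payload": {
  "deltas": [
    [0,-0.008,0,0,0,0,0.9],
    [0,-0.018,0,0,0,0,0.9],
    [0,-0.028,0,0,0,0,0.9],
    [0,-0.038,0,0,0,0,0.9],
    [0,-0.048,0,0,0,0,0.9],
    [0,-0.057,0,0,0,0,0.9],
    [0,-0.0635,0,0,0,0,0.9],
    [0,-0.0635,0,0,0,0,0.9]
  ]
}}

```text
time: 36.22
tool_pos: [0.4495, -0.1318, 0.0003]
tcp_rot: [3.141, -0.004, 0.003]
wrist_force: [-3.0, 0.9, 7.6]
width: 0.227
```

```bash
python3 -c "
from h import *
go((.448,-.132,-.004,0))"
```

```text
t 36.22 at [ 4.495e-01 -1.318e-01  3.000e-04] psi -0.13 F [-3.   0.9  7.6] w 0.227 q [-0.34  0.09  2.21 -0.    0.83  1.23]
  -> (0.448, -0.132, -0.004, 0) [-0.0015  0.0002  0.0043] [ 0.0006 -0.0018 -0.0023] rows 1.0
```

Reached. I'll release, lift and swing away to the right for the final check.

Request:
{"api": "apply_moves", "payload": {
  "deltas": [
    [0,0,0,0,0,0,0.75],
    [0,0,0,0,0,0,0.5],
    [0,0,0,0,0,0,0.45],
    [0,0,0,0,0,0,0.45],
    [0,0,-0.03,0,0,0,0.45],
    [0,0,-0.06,0,0,0,0.45],
    [0,0,-0.1,0,0,0,0.45],
    [0,0,-0.14,0,0,0,0.45]
  ]
}}

```text
time: 36.88
tool_pos: [0.4474, -0.1323, 0.1391]
tcp_rot: [-3.141, 0.006, 0.004]
wrist_force: [1.1, -1.4, 0.9]
width: 0.553
```

Request:
{"api": "apply_moves", "payload": {
  "deltas": [
    [-0.01,0.035,-0.01,0,0,0,0.45],
    [-0.025,0.07,-0.01,0,0,0,0.45],
    [-0.04,0.105,-0.01,0,0,0,0.45],
    [-0.055,0.14,-0.01,0,0,0,0.45],
    [-0.07,0.18,-0.01,0,0,0,0.45],
    [-0.085,0.22,-0.01,0,0,0,0.45],
    [-0.1,0.255,-0.01,0,0,0,0.45],
    [-0.115,0.29,-0.01,0,0,0,0.45]
  ]
}}

```text
time: 37.55
tool_pos: [0.3314, -0.4244, 0.1486]
tcp_rot: [3.141, -0.007, 0.0]
wrist_force: [0.5, 0.5, 0.6]
width: 0.552
```

Request:
{"api": "apply_moves", "payload": {
  "deltas": [
    [-0.015,0.035,0,0,0,0,0.45],
    [-0.03,0.06,0,0,0,0,0.45],
    [-0.04,0.09,0,0,0,0,0.45],
    [-0.04,0.09,0,0,0,0,0.45],
    [-0.04,0.09,0,0,0,0,0.45]
  ]
}}

```text
time: 37.97
tool_pos: [0.2914, -0.5134, 0.1482]
tcp_rot: [-3.141, 0.01, 0.0]
wrist_force: [0.3, 1.1, -1.3]
width: 0.548
```

```bash
python3 -c "
from h import *
go(); tins()
for n in('top','side'):
  im=grab(n,'end_'+n); line(n,im,.037); line(n,im,-.134); line(n,im,-.367); ptrs(im,n)
"
```

```text
t 37.97 at [ 0.2914 -0.5134  0.1482] psi -0.37 F [ 0.3  1.1 -1.3] w 0.548 q [-1.1   0.14  1.84  0.    1.16  0.48]
top red 591 px [291. 176.] mean [0.5797 0.012 ] circ [0.5727 0.0137] d 0.0755
top ora 174 px [301. 130.] mean [ 0.6928 -0.0133] circ [ 0.6913 -0.0141] d 0.0847
top ora 740 px [363. 179.] mean [ 0.5703 -0.1587] circ [ 0.5699 -0.1579] d 0.076
side red 97 px [168. 168.] mean [ 0.8928 -0.0254] circ [ 0.8792 -0.0243] d 0.1483
side red 326 px [255. 197.] mean [0.5735 0.0137] circ [0.5738 0.0133] d 0.0746
side ora 265 px [271. 162.] mean [ 0.5707 -0.1571] circ [ 0.571  -0.1578] d 0.0753
side ora 124 px [271. 179.] mean [ 0.5478 -0.0802] circ [ 0.5519 -0.0956] d 0.0782
side ora 168 px [219. 192.] mean [0.6899 0.0285] circ [0.6899 0.028 ] d 0.1016
top line px [281.6  232.33] 24 world [0.4483 0.0373]
top line px [353.81 230.41] 27 world [ 0.4495 -0.1335]
top line px [450.56 228.49] 22 world [ 0.4495 -0.3619]
top ptr 3 [0.40981422 0.0375634 ] 33
top ptr 2 [ 0.40872337 -0.13332972] 29
top ptr 1 [ 0.40805043 -0.31790507] 33
side line px [291.43 214.43] 12 world [0.4462 0.0362]
side line px [303.94 176.68] 11 world [ 0.4508 -0.1353]
side line px [321.48 131.06] 77 world [ 0.4489 -0.382 ]
side ptr 3 [0.41027769 0.03571412] 18
side ptr 2 [ 0.4097517  -0.13503627] 15
side ptr 1 [ 0.40910754 -0.32020787] 12
```

View pics/end_top.png

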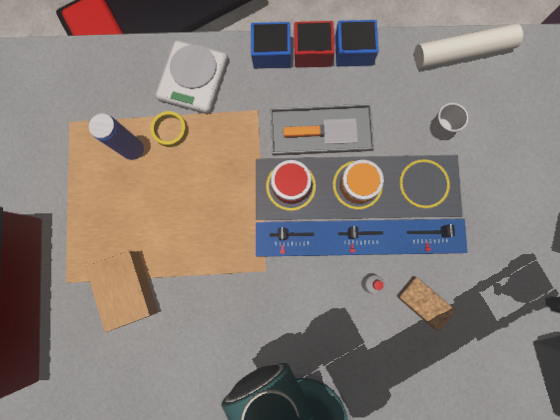

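The final picture shows red in ring_3 (291,182) and orange in ring_2 (362,180). Sliders 3 and 2 are level with their pointers (282,232 and 353,231), heat_1 is still off (448,230), and the knife is in the tray. Nothing else on the bench has moved. I'm handing in.

```bash
python3 -c "
from h import *
print(job.finish_job())"
```

```text
the job is handed in; nothing more can be done
None
```

The job is done and handed in at about 38 s of robot time. The knife lies flat in the grey tray, and both tins that were there (red and orange; there was no green tin) were pushed into rings with every slider still off. After that I set the two heat sliders.

**Last checks:**

| Item | Result |
|---|---|
| Red tin, ring_3 | about 1 mm off centre (about 9 mm allowed) |
| Orange tin, ring_2 | about 2.5 mm off centre, after a nudge because the first push left it 8.5 mm off |
| heat_3 against its pointer | −0.3 mm (top camera), +0.5 mm (side camera) |
| heat_2 against its pointer | −0.2 mm (top camera), −0.3 mm (side camera) |
| heat_1, empty ring_1 | still off in the final picture; my numeric check of its line was unreliable |
| Other items on the bench | unmoved, judged by eye in the final top picture |

**What disagreed:**
- **Tool height:** the fingertips really sat about 33 mm above the reported tool position, so the first grip closed on nothing just above the knife. I corrected for this in every later move.
- **Cameras:** the two cameras differ by about 2 mm in y, so I compared positions within each camera's own view.

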